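# Unstack the sample jars into their drip dishes

## Robot

A 6-joint arm with a two-finger parallel gripper is mounted at the origin on the work surface. World frame = base frame: x ahead of the robot, y to its left, z up, the work surface at z = 0. Lengths are in m, angles in rad, forces in N, time in s.
With the tool pointing down it reaches from about 0.35 to 0.975 m from the base axis. Payload 17.4 kg.
Tool frame: the origin (TCP) lies between the finger pads; the fingertips stand 8 mm ahead of it and the grasp point (between the pads) lies 11 mm behind it; z points along the fingers, y is the direction in which the jaws open and shut (so a half turn about z gives the same grasp; the last joint's range is limited). The gripper opens to 85 mm and grips with 20 to 120 N. Pads are 22 mm wide; open, the fingers measure 114 mm over their backs; the gripper's body (76 mm by 85 mm) begins 54 mm behind the grasp point. The pads swing forward as they close: fully open they stand 13 mm farther back than shut.
Start: joints at [-1.231, 0.116, 1.442, -0, 1.584, -0.038], TCP at [0.249, -0.627, 0.239] pointing down, gripper open.
Joint ranges: [-2.83, 2.83], [-0.83, 2.19], [0.07, 2.5], [-1.14, 4.28], [0.01, 3], [-2.97, 2.97]. Speed limits (rad/s): [1.89, 1.89, 2.22, 3.14, 3.14, 3.14].

## Interface

Orientations are given as a unit quaternion [w, x, y, z].
In Python, from plant import robot gives the robot as it stands.
- The arm moves only by the shell command python3 -m inch 'ROWS'. ROWS is JSON, a list of rows, each an object with "jaw": the opening, from 0 (shut) to 1 (fully open); "slide": the shift along the world's x, y, z normalised to -1 to 1, where 1 is 0.1 m, a list of three; "turn": the turn, a rotation vector about the world's x, y, z normalised to -1 to 1, where 1 is 60 degrees, a list of three. In form: [{"jaw": jaw, "slide": [tx, ty, tz], "turn": [ax, ay, az]}, ...]. A call has 1 to 12 rows; each row is the pose to reach, as a shift and turn from the pose measured when the call began; what a row does not reach only later rows make up. A row lasts 1/12 s, in which the tool goes at most 41.7 mm and 7.16 degrees, less where a joint would pass 70% of its speed; a pose out of reach is approached as far as the arm can. A call with a number of a shift or a turn outside -1 to 1 is refused whole. A call with a gripper value outside its range is refused whole. The fingers move at their own pace and stop on an object; the grip force is fixed at half the most. Time passes only in rows, so rows that repeat a pose let the fingers close. It gives the time, the measured TCP pose, the force and the opening at its end, in the units of the state.
- robot.state(): the state, without advancing time (a new reading comes with each control period).
- robot.snapshot(name): name is "side" or "top" or "wrist"; returns a dict with "color" (480x640x3 uint8, red, green, blue), "camera_matrix" (3x3 intrinsics, pixels), "dist_coeffs" ([k1, k2, p1, p2, k3] as OpenCV has them; the pictures are not rectified), "rvec" (rotation vector, rad) and "tvec" (3), from world to camera coordinates, as OpenCV has them. Camera axes: x right, y down, z forward; pixel columns grow to the right and rows downward; lengths in m; the calibration is good to about 2 mm. A picture is of the moment at which its call begins. There is no depth.
- robot.hand_in(): hands the job in, once; it reports no verdict.
The state is a dict: "time_s": time; "joint_pos": joint angles; "joint_vel": joint speeds; "effort": joint torques, N m; "ee_pos": TCP position; "tool_rot": TCP orientation; "ft_force": force on the tool from outside, world axes, zero at the start; "ft_torque": the same for the moment, N m; "opening": finger opening in m.
Only numpy, scipy, OpenCV 4.12 (cv2) and the standard library are available. Lean on these libraries where they do the work, as an engineer would, in place of code of your own. Each camera call takes 0.05 s, during which the arm holds its last target.

## Task

Before the cream samples are opened, take the stack of four white jars apart from the top down, and stand each one flat inside the drip dish of its own size: the smallest jar in the smallest dish, the next in the next larger, and so on up to the largest in the largest. Keep the jars upright, and do not knock over the two little bottles that stand among the dishes.

Things in the scene. Friction and masses are not known exactly. Their poses are not given: they have to be found in the camera images.
- jar_large_mid (a point): Centre (on its axis, half-way up) of the large jar, the largest, at the bottom of the stack at the start: an upright straight-sided round white plastic jar with a flat grey-edged white screw cap, 62 mm in diameter over its whole height, 56 mm high, about 170 g. Rigid; z along its axis, up.
- jar_medium_mid (a point): Centre (on its axis, half-way up) of the medium jar, second largest, second from the bottom at the start: an upright straight-sided round white plastic jar with a flat grey-edged white screw cap, 50 mm in diameter over its whole height, 54 mm high, about 110 g. Rigid; z along its axis, up.
- jar_small_mid (a point): Centre (on its axis, half-way up) of the small jar, second smallest, third from the bottom at the start: an upright straight-sided round white plastic jar with a flat grey-edged white screw cap, 38 mm in diameter over its whole height, 52 mm high, about 65 g. Rigid; z along its axis, up.
- jar_tiny_mid (a point): Centre (on its axis, half-way up) of the tiny jar, the smallest, at the top of the stack at the start: an upright straight-sided round white plastic jar with a flat grey-edged white screw cap, 26 mm in diameter over its whole height, 50 mm high, about 30 g. Rigid; z along its axis, up.
- dish_large: The drip dish for the large jar: round shallow aluminium dish fixed to the bench, 84 mm outside and 78 mm inside diameter, floor 3 mm thick, rim 7 mm high over the bench (4 mm over the dish floor). Origin: centre of its underside, on the bench. z up.
- dish_medium: The drip dish for the medium jar: round shallow aluminium dish fixed to the bench, 72 mm outside and 66 mm inside diameter, floor 3 mm thick, rim 7 mm high over the bench (4 mm over the dish floor). Origin: centre of its underside, on the bench. z up.
- dish_small: The drip dish for the small jar: round shallow aluminium dish fixed to the bench, 60 mm outside and 54 mm inside diameter, floor 3 mm thick, rim 7 mm high over the bench (4 mm over the dish floor). Origin: centre of its underside, on the bench. z up.
- dish_tiny: The drip dish for the tiny jar: round shallow aluminium dish fixed to the bench, 48 mm outside and 42 mm inside diameter, floor 3 mm thick, rim 7 mm high over the bench (4 mm over the dish floor). Origin: centre of its underside, on the bench. z up.
- flask_amber_mid (a point): Centre (half-way up) of a little bystander bottle (brown glass narrowing to a neck, narrow black cap), loose, 32 mm in diameter, 60 mm high, standing upright among the dishes; not to be knocked over.
- flask_white_mid (a point): Centre (half-way up) of a little bystander bottle (white plastic narrowing to a neck, narrow black cap), loose, 32 mm in diameter, 60 mm high, standing upright among the dishes; not to be knocked over.
There are look-alikes about, which are no part of the job. What is shaped like the part that bears jar_medium_mid but yellow is not meant.

How it is judged:
By the outcome, as a careful person would: the job done as asked, in the order asked, and still so for the second after the job is handed in, with the robot touching nothing.
It also fails if it takes over 128 s, if anything falls off the work surface, if the arm or the gripper's body presses on something with over 40 N, if the wrist force passes 120 N, or if a joint passes its speed limit or range.

## Working session

There is one attempt and no reset: what is moved stays moved. The work goes in short steps, Python scripts to look and compute and a shell command to move; the robot and the scene stay as the last step left them, time stands still between calls to the robot, and variables do not carry over. Pictures are saved under pics/ and viewed, and the job is handed in when it is done.

```bash
ls; mkdir -p pics
python3 - <<'E'
from plant import robot
import cv2
print(robot.state())
for n in ("side","top","wrist"):
    s=robot.snapshot(n); cv2.imwrite(f"pics/{n}0.png",s["color"][:,:,::-1]); print(n,s["camera_matrix"],s["dist_coeffs"],s["rvec"],s["tvec"])
E
```

```text
pics
{'time_s': 0.0, 'joint_pos': array([-1.23078916e+00,  1.16494929e-01,  1.44226007e+00,  5.04281285e-08,
        1.58400152e+00, -3.77832783e-02]), 'joint_vel': array([ 5.71610363e-04, -4.11408235e-04,  4.47781524e-04, -5.57267701e-04,
       -5.49317563e-05, -5.49815089e-04]), 'effort': array([-2.46467767e-03, -7.31998587e+01, -6.32485342e+01, -1.50174183e-04,
        6.33261210e-03, -2.29732393e-06]), 'ee_pos': array([ 0.2489281 , -0.62723052,  0.23855937]), 'tool_rot': array([-5.75301745e-04,  9.82212117e-01,  1.87773851e-01, -8.75772768e-05]), 'ft_force': array([ 0.65791086, -0.16366831, -0.14252207]), 'ft_torque': array([ 0.00782382, -0.00575253,  0.02200185]), 'opening': 0.08522328143580099}
side [[445.39041995   0.         315.30195471]
 [  0.         445.39041995 240.9505268 ]
 [  0.           0.           1.        ]] [0.02305709 0.         0.         0.         0.        ] [ 0.17384998 -2.76494335  1.35563807] [0.60378297 0.15142736 0.80924276]
top [[528.10829389   0.         317.98408014]
 [  0.         528.10829389 238.55433182]
 [  0.           0.           1.        ]] [-0.05501532  0.          0.          0.          0.        ] [ 2.17133823 -2.11829135  0.13783617] [0.00374671 0.61211278 1.04772335]
wrist [[404.87290622   0.         315.81251086]
 [  0.         404.87290622 242.74365835]
 [  0.           0.           1.        ]] [0.02578329 0.         0.         0.         0.        ] [-2.41518767  1.63943674  0.21483336] [-0.67579115 -0.03344468  0.37799351]
```

View pics/top0.png

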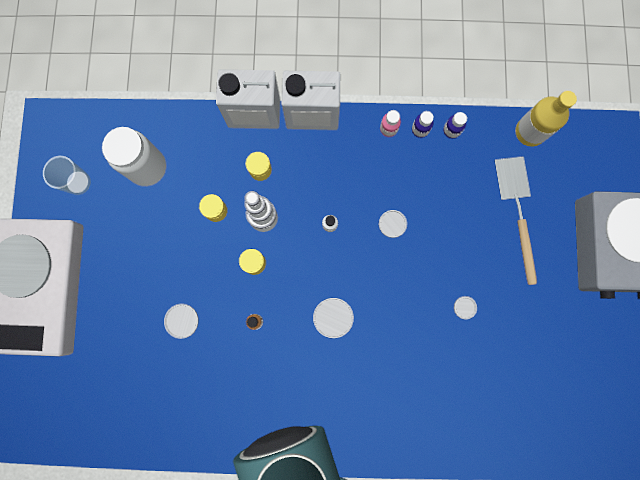

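View pics/side0.png

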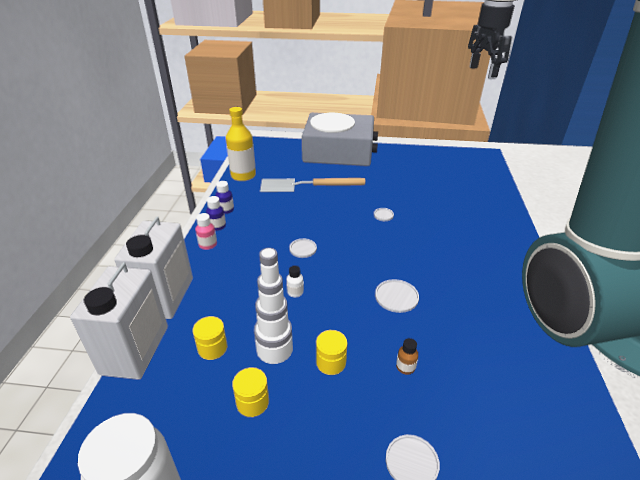

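View pics/wrist0.png

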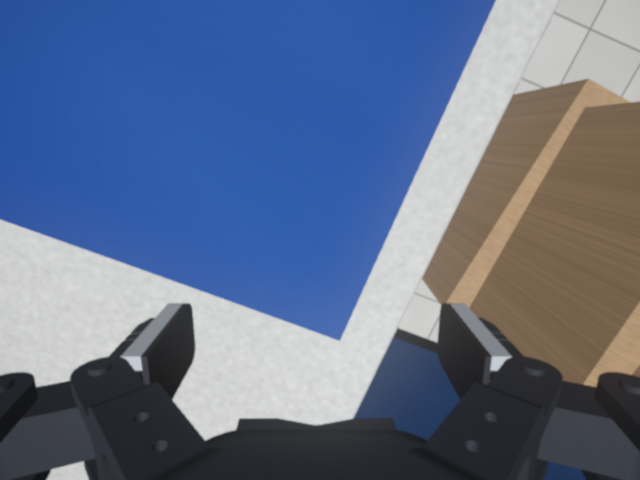

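The top view shows the stack at (257,208), with yellow decoys at (258,165), (211,208) and (251,261). The dishes are at (181,321), (333,318), (393,223) and (465,307), the white bottle at (330,222) and the amber bottle at (254,322). Next I enlarge the stack and take measurements.

```bash
cat > h.py <<'E'
from plant import robot
import cv2, numpy as np
def cam(s):
    R,_=cv2.Rodrigues(np.array(s["rvec"],float)); t=np.array(s["tvec"],float).ravel()
    return np.array(s["camera_matrix"]),np.array(s["dist_coeffs"]),R,t
def ray(s,p):
    K,d,R,t=cam(s); u=cv2.undistortPoints(np.array([[p]],float),K,d)[0,0]
    v=R.T@np.array([u[0],u[1],1]); return -R.T@t, v/np.linalg.norm(v)
def plane(s,p,z):
    c,v=ray(s,p); return c+v*(z-c[2])/v[2]
def tri(s1,p1,s2,p2):
    c1,v1=ray(s1,p1);c2,v2=ray(s2,p2)
    a=np.linalg.lstsq(np.c_[v1,-v2],c2-c1,rcond=None)[0]
    x,y=c1+a[0]*v1,c2+a[1]*v2; return (x+y)/2,np.linalg.norm(x-y)
def proj(s,X):
    K,d,R,t=cam(s); return cv2.projectPoints(np.array(X,float).reshape(-1,3),np.array(s["rvec"],float),t,K,d)[0].reshape(-1,2)
def dish_mask(s):
    hsv=cv2.cvtColor(s["color"],cv2.COLOR_RGB2HSV); return ((hsv[...,1]<110)&(hsv[...,2]>90)).astype(np.uint8)*255
def crop(s,x0,y0,x1,y1,k,f):
    c=s["color"][y0:y1,x0:x1,::-1]; cv2.imwrite(f,cv2.resize(c,None,fx=k,fy=k,interpolation=cv2.INTER_CUBIC))
E
python3 - <<'E'
from h import *
T=robot.snapshot("top");S=robot.snapshot("side")
def blob(s,seed):
    m=dish_mask(s); n,l,st,c=cv2.connectedComponentsWithStats(m)
    k=l[seed[1],seed[0]]
    if k==0: print("no",seed);return None
    cn=max(cv2.findContours((l==k).astype(np.uint8),cv2.RETR_EXTERNAL,cv2.CHAIN_APPROX_NONE)[0],key=len)
    return cv2.fitEllipse(cn)
for a,b in [((181,321),(413,460)),((333,318),(397,296)),((393,223),(303,248)),((465,307),(384,214))]:
    e=blob(T,a);f=blob(S,b)
    print(e,f); P=plane(T,e[0],.006);Q=plane(S,f[0],.006);X=tri(T,e[0],S,f[0])
    c=np.linalg.norm(T and ray(T,e[0])[0]-P); print(" top",P.round(4),"side",Q.round(4),"tri",X, "diam",e[1][1]*c/T["camera_matrix"][0,0])
crop(T,200,140,300,290,4,"pics/topc.png"); crop(S,190,230,360,420,3.1,"pics/sidec.png")
E
```

```text
((180.66236877441406, 320.6825866699219), (33.37312698364258, 34.6437873840332), 25.001428604125977) ((411.78692626953125, 458.7030944824219), (45.89604187011719, 56.214778900146484), 108.5665054321289)
 top [0.4355 0.3037 0.006 ] side [0.4373 0.3027 0.006 ] tri (array([0.43649656, 0.30330091, 0.00699459]), np.float64(0.0019051288956115555)) diam 0.07580212107534637
((332.9280700683594, 317.52496337890625), (39.58794021606445, 40.31793212890625), 92.79292297363281) ((396.5463562011719, 295.4927673339844), (32.13310623168945, 43.96356201171875), 101.53292846679688)
 top [ 0.4509 -0.0162  0.006 ] side [ 0.4521 -0.0118  0.006 ] tri (array([ 0.45118177, -0.01630019,  0.00159645]), np.float64(0.0007286871137542394)) diam 0.08523692924033756
((392.4604187011719, 223.33409118652344), (27.134977340698242, 27.730854034423828), 104.78768920898438) ((302.51910400390625, 247.6625518798828), (18.92087745666504, 27.275972366333008), 88.59976959228516)
 top [ 0.6537 -0.1394  0.006 ] side [ 0.6542 -0.1355  0.006 ] tri (array([ 0.65458335, -0.13984001,  0.00248449]), np.float64(0.0005869552529405248)) diam 0.059962188090536196
((464.9964599609375, 307.2047119140625), (22.417844772338867, 22.996753692626953), 138.95364379882812) ((383.3107604980469, 214.0676727294922), (12.709633827209473, 19.73084259033203), 94.59324645996094)
 top [ 0.4787 -0.2933  0.006 ] side [ 0.4792 -0.2889  0.006 ] tri (array([ 0.47882091, -0.29431041,  0.00235311]), np.float64(0.00010473208464244831)) diam 0.0503292480925144
```

View pics/topc.png

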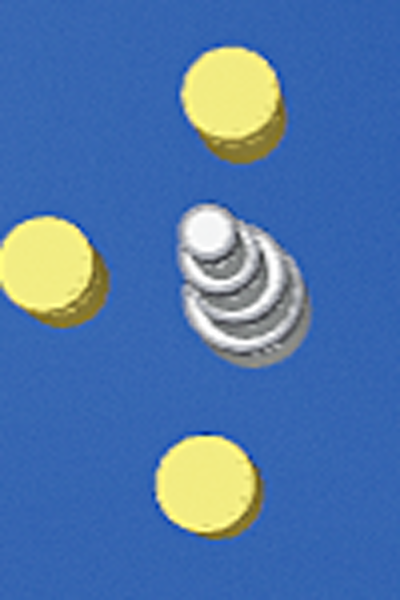

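View pics/sidec.png

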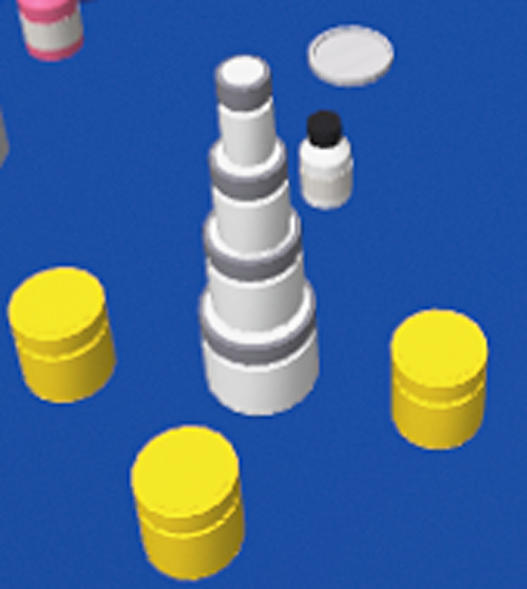

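The crop confirms that the only white tapering stack is at side (269,300). The three yellow jars around it are decoys.

Run:
```python
from h import *
T=robot.snapshot("top");S=robot.snapshot("side")
def cap(s,x0,y0,x1,y1,lo):
    g=s["color"].min(2); m=np.zeros_like(g); m[y0:y1,x0:x1]=(g[y0:y1,x0:x1]>lo)*255
    cn=max(cv2.findContours(m,cv2.RETR_EXTERNAL,cv2.CHAIN_APPROX_NONE)[0],key=cv2.contourArea)
    return cv2.fitEllipse(cn)
for lo in(200,215,225): 
    a=cap(T,242,188,264,204,lo);b=cap(S,255,245,285,262,lo); print(lo,a,b,tri(T,a[0],S,b[0]))
g=S["color"].min(2); 
hT=cv2.cvtColor(T["color"],cv2.COLOR_RGB2HSV);hS=cv2.cvtColor(S["color"],cv2.COLOR_RGB2HSV)
def bl(h,f,mn):
    n,l,st,c=cv2.connectedComponentsWithStats(f(h).astype(np.uint8)); return [(c[i].round(1),st[i]) for i in range(1,n) if st[i,4]>mn]
yt=lambda h:(h[...,0]>22)&(h[...,0]<34)&(h[...,1]>110)&(h[...,2]>225)
for c,st in bl(hT,yt,300): print("yT",c,st,plane(T,c,.054))
for c,st in bl(hS,yt,100): print("yS",c,st)
bk=lambda h:(h[...,2]<60)
for c,st in bl(hT,bk,20): 
    if 200<c[1]<340 and 200<c[0]<400: print("bT",c,st,plane(T,c,.06))
for c,st in bl(hS,bk,20):
    if 250<c[1]<380 and c[0]<450: print("bS",c,st,plane(S,c,.055))
```

```text
200 ((251.41256713867188, 197.31910705566406), (9.864823341369629, 10.948029518127441), 85.13420104980469) ((267.60711669921875, 252.43284606933594), (8.291769027709961, 12.959977149963379), 81.19491577148438) (array([0.65937218, 0.13615594, 0.21196812]), np.float64(0.0011046912986684013))
215 ((251.34652709960938, 197.35243225097656), (9.592869758605957, 10.242920875549316), 76.36209869384766) ((267.8958740234375, 252.47569274902344), (7.471541881561279, 12.63716983795166), 85.68505859375) (array([0.65911048, 0.13624089, 0.2120306 ]), np.float64(0.0007408284707083815))
225 ((251.44964599609375, 197.36550903320312), (9.413302421569824, 9.657721519470215), 59.75847244262695) ((267.82568359375, 252.4328155517578), (7.357566833496094, 12.640854835510254), 84.2182388305664) (array([0.65918142, 0.13607676, 0.21195144]), np.float64(0.0008844649763473048))
yT [257.2 162.8] [246 152  23  22 398] [0.76697825 0.14980403 0.054     ]
yT [210.8 205.6] [200 195  23  23 413] [0.67369873 0.24220254 0.054     ]
yT [250.9 260.4] [240 249  23  24 436] [0.5620674  0.15407769 0.054     ]
yS [234.8 133.9] [226 126  18  16 202]
yS [207.5 327.9] [193 317  30  23 539]
yS [331.3 342.3] [317 330  30  25 596]
yS [249.1 382. ] [233 368  34  29 764]
bT [329.9 220.4] [326 216   9  10  74] [ 0.64737202 -0.00468728  0.06      ]
bT [252.1 321.2] [247 317  11  10  48] [0.43989613 0.14579494 0.06      ]
bS [294.1 271.3] [289 266  11  11  96] [ 0.64925201 -0.0021552   0.055     ]
bS [ 99.9 300.6] [ 84 288  32  27 649] [0.97351172 0.11545367 0.055     ]
bS [409.2 345.9] [403 339  14  15 167] [0.4405178  0.14928602 0.055     ]
```

The tiny jar's cap top triangulates to (0.659, 0.136, 0.212), which matches a stack height of 212 mm. The dishes in order of size:

| Dish | Position (m) | Top-view pixel |
|---|---|---|
| Large | (0.451, -0.016) | (333,318) |
| Medium | (0.436, 0.303) | (181,321) |
| Small | (0.654, -0.139) | (392,223) |
| Tiny | (0.479, -0.293) | (465,307) |

With the jaw axis at about 126°/-54°, the fingers fit between the decoys.

```bash
python3 -m inch '[{"jaw":1,"slide":[0,0,0.5],"turn":[0,0,0.25]},{"jaw":1,"slide":[0,0,0.5],"turn":[0,0,0.25]},{"jaw":1,"slide":[0.3,0.5,0.5],"turn":[0,0,0.25]},{"jaw":1,"slide":[0.5,0.95,0.5],"turn":[0,0,0.25]},{"jaw":1,"slide":[0.5,0.95,0.5],"turn":[0,0,0.25]}]'
```

```text
time_s: 0.77
ee_pos: [0.3, -0.53, 0.2894]
tool_rot: [-0.0, 0.949, 0.315, 0.0]
ft_force: [1.1, -0.0, -0.2]
opening: 0.0856
```

```bash
for i in 1 2 3; do :; done; python3 -m inch '[{"jaw":1,"slide":[0.25,0.48,0],"turn":[0,0,0]},{"jaw":1,"slide":[0.5,0.95,0],"turn":[0,0,0]},{"jaw":1,"slide":[0.5,0.95,0],"turn":[0,0,0]}]'; python3 -m inch '[{"jaw":1,"slide":[0.25,0.48,0],"turn":[0,0,0]},{"jaw":1,"slide":[0.5,0.95,0],"turn":[0,0,0]},{"jaw":1,"slide":[0.5,0.95,0],"turn":[0,0,0]}]'; python3 -m inch '[{"jaw":1,"slide":[0.25,0.48,0],"turn":[0,0,0]},{"jaw":1,"slide":[0.5,0.95,0],"turn":[0,0,0]},{"jaw":1,"slide":[0.5,0.95,0],"turn":[0,0,0]}]'
```

```text
time_s: 1.02
ee_pos: [0.351, -0.4323, 0.2896]
tool_rot: [-0.0, 0.949, 0.315, 0.001]
ft_force: [0.7, 0.1, 1.4]
opening: 0.0855
time_s: 1.27
ee_pos: [0.4019, -0.3346, 0.29]
tool_rot: [0.0, 0.949, 0.315, 0.001]
ft_force: [0.3, -0.5, -1.1]
opening: 0.0855
time_s: 1.52
ee_pos: [0.4528, -0.2368, 0.2903]
tool_rot: [0.0, 0.949, 0.316, 0.001]
ft_force: [-1.0, -0.6, 0.5]
opening: 0.0853
```

```bash
python3 -m inch '[{"jaw":1,"slide":[0.25,0.48,0],"turn":[0,0,0]},{"jaw":1,"slide":[0.5,0.95,0],"turn":[0,0,0]},{"jaw":1,"slide":[0.5,0.95,0],"turn":[0,0,0]}]'; python3 -m inch '[{"jaw":1,"slide":[0.25,0.48,0],"turn":[0,0,0]},{"jaw":1,"slide":[0.5,0.95,0],"turn":[0,0,0]},{"jaw":1,"slide":[0.5,0.95,0],"turn":[0,0,0]}]';python3 -m inch '[{"jaw":1,"slide":[0.25,0.45,0],"turn":[0,0,0]},{"jaw":1,"slide":[0.5,0.9,0],"turn":[0,0,0]},{"jaw":1,"slide":[0.5,0.9,0],"turn":[0,0,0]},{"jaw":1,"slide":[0.5,0.9,0],"turn":[0,0,0]}]'
python3 - <<'E'
from h import *
for n in("wrist","top"):
    s=robot.snapshot(n); cv2.imwrite(f"pics/{n}1.png",s["color"][:,:,::-1])
    print(n, proj(s,[[.6585,.1365,.212],[.659,.136,.162],robot.state()["ee_pos"]]))
E
```

```text
time_s: 1.77
ee_pos: [0.5037, -0.1388, 0.2906]
tool_rot: [0.0, 0.949, 0.316, 0.002]
ft_force: [0.1, -0.7, 0.6]
opening: 0.0857
time_s: 2.02
ee_pos: [0.5545, -0.0408, 0.2906]
tool_rot: [-0.0, 0.948, 0.317, 0.002]
ft_force: [-0.3, -1.5, -0.7]
opening: 0.0853
time_s: 2.35
ee_pos: [0.6058, 0.0529, 0.2898]
tool_rot: [-0.001, 0.948, 0.318, 0.002]
ft_force: [-0.4, 0.2, -0.3]
opening: 0.0852
wrist [[242.36560879  76.18276809]
 [257.86780657  87.85513578]
 [315.68730582 323.78286918]]
top [[251.17381259 197.48156832]
 [255.04484197 203.01111139]
 [297.17925175 221.14196751]]
```

View pics/wrist1.png

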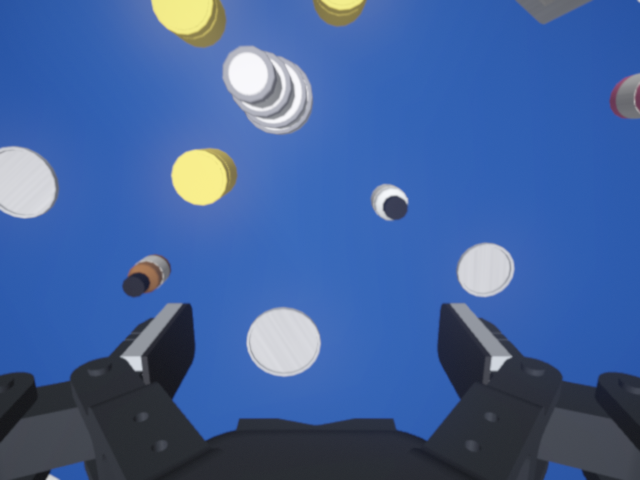

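The wrist view shows the tiny cap at about (248,73), 6 px from my prediction, with all the dishes in view. I refine the positions from it.

Run:
```python
from h import *
W=robot.snapshot("wrist");T=robot.snapshot("top");S=robot.snapshot("side")
g=W["color"].min(2);m=np.zeros_like(g);m[50:97,225:273]=(g[50:97,225:273]>215)*255
cn=max(cv2.findContours(m,cv2.RETR_EXTERNAL,cv2.CHAIN_APPROX_NONE)[0],key=cv2.contourArea);e=cv2.fitEllipse(cn);print(e,plane(W,e[0],.212))
a,b=(251.4,197.35),(267.8,252.45)
print("WT",tri(W,e[0],T,a),"WS",tri(W,e[0],S,b))
m=dish_mask(W);n,l,st,c=cv2.connectedComponentsWithStats(m)
for n_,sd,o in(("L",(284,342),(332.9,317.5)),("S",(486,270),(392.5,223.3)),("M",(20,182),(180.7,320.7))):
    k=l[sd[1],sd[0]];cn=max(cv2.findContours((l==k).astype(np.uint8),cv2.RETR_EXTERNAL,cv2.CHAIN_APPROX_NONE)[0],key=len);e=cv2.fitEllipse(cn)
    print(n_,e,plane(W,e[0],.006),tri(W,e[0],T,o))
```

```text
((243.4678497314453, 67.86103057861328), (38.057167053222656, 40.17766571044922), 147.0732879638672) [0.66096776 0.13509713 0.212     ]
WT (array([0.66123502, 0.13771292, 0.20039965]), np.float64(0.00011806624471227261)) WS (array([0.66046173, 0.13516253, 0.211161  ]), np.float64(0.001072096274523684))
L ((281.59332275390625, 338.93035888671875), (69.27523040771484, 74.25060272216797), 95.658935546875) [ 0.45494741 -0.01609588  0.006     ] (array([ 0.451227  , -0.01703548, -0.00096136]), np.float64(0.0017470057291904123))
S ((483.3093566894531, 266.1877136230469), (53.39478302001953, 58.29623031616211), 67.26898956298828) [ 0.65723186 -0.13963827  0.006     ] (array([ 0.65578585, -0.14050558,  0.00297085]), np.float64(0.003207537608377076))
M ((24.33124542236328, 180.3444061279297), (58.16130065917969, 76.75916290283203), 167.0640869140625) [0.44309468 0.29666116 0.006     ] (array([ 0.434469  ,  0.30701261, -0.01184258]), np.float64(0.0029731882166536597))
```

```bash
python3 -c "
from plant import robot;print(robot.state()['ee_pos'])"; python3 -m inch '[{"jaw":1,"slide":[0.27,0.41,0],"turn":[0,0,0]},{"jaw":1,"slide":[0.53,0.81,-0.2],"turn":[0,0,0]},{"jaw":1,"slide":[0.53,0.81,-0.2],"turn":[0,0,0]},{"jaw":1,"slide":[0.53,0.81,-0.2],"turn":[0,0,0]},{"jaw":1,"slide":[0.53,0.81,-0.2],"turn":[0,0,0]}]'
python3 - <<'E'
from h import *
print(robot.state()["ee_pos"])
for n in("wrist","side"):
    s=robot.snapshot(n); cv2.imwrite(f"pics/{n}2.png",s["color"][:,:,::-1])
E
```

```text
[0.60424651 0.04836886 0.29077469]
time_s: 3.02
ee_pos: [0.6571, 0.1289, 0.2702]
tool_rot: [0.0, 0.949, 0.316, 0.002]
ft_force: [-0.5, -0.3, -0.5]
opening: 0.0854
[0.65711731 0.12894788 0.2701844 ]
```

View pics/wrist2.png

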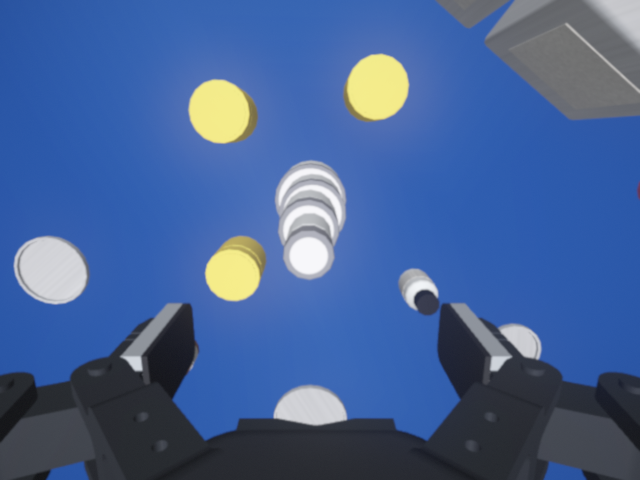

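View pics/side2.png

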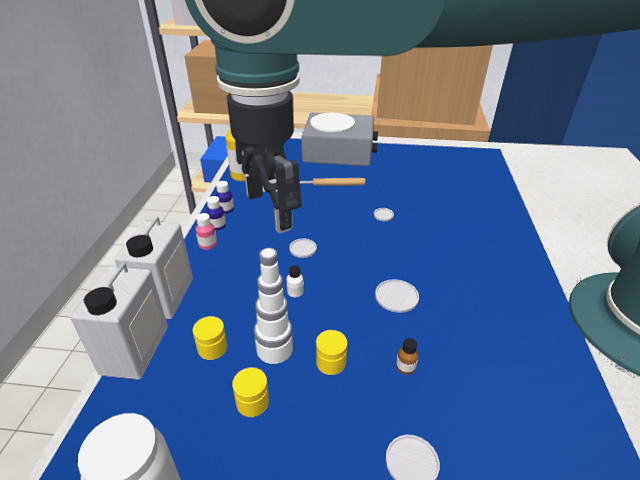

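The arm stands just short of the stack, with the tiny cap at wrist (308,256). I re-measure from here with the arm settled.

Run:
```python
from h import *
W=robot.snapshot("wrist")
S=robot.snapshot("side")
g=W["color"].min(2);m=np.zeros_like(g);m[235:285,280:336]=(g[235:285,280:336]>215)*255
cn=max(cv2.findContours(m,cv2.RETR_EXTERNAL,cv2.CHAIN_APPROX_NONE)[0],key=cv2.contourArea);e=cv2.fitEllipse(cn);print(e,plane(W,e[0],.212))
print(tri(W,e[0],S,(267.8,252.45)))
e_=robot.state()["ee_pos"];print(e_,proj(W,[e_,[.66,.1355,.212]]))
```

```text
((306.939697265625, 253.42556762695312), (35.58515930175781, 37.255126953125), 96.43358612060547) [0.66122112 0.13543316 0.212     ]
(array([0.6604492 , 0.13497613, 0.21072593]), np.float64(0.0010134974645294034))
[0.65702007 0.12822895 0.27180801] [[312.97413722 319.77336306]
 [305.38200963 255.22333529]]
```

```bash
python3 -m inch '[{"jaw":1,"slide":[0.035,0.07,0],"turn":[0,0,0]},{"jaw":1,"slide":[0.035,0.07,0],"turn":[0,0,0]},{"jaw":1,"slide":[0.035,0.07,-0.3],"turn":[0,0,0]},{"jaw":1,"slide":[0.035,0.07,-0.6],"turn":[0,0,0]},{"jaw":1,"slide":[0.035,0.07,-0.85],"turn":[0,0,0]},{"jaw":1,"slide":[0.035,0.07,-0.9],"turn":[0,0,0]},{"jaw":1,"slide":[0.035,0.07,-0.9],"turn":[0,0,0]},{"jaw":1,"slide":[0.035,0.07,-0.9],"turn":[0,0,0]}]'
python3 - <<'E'
from h import *
print(robot.state()["ee_pos"])
W=robot.snapshot("wrist");cv2.imwrite("pics/w3.png",W["color"][:,:,::-1])
s=robot.snapshot("side");crop(s,190,150,370,330,3,"pics/s3.png")
E
```

```text
time_s: 3.88
ee_pos: [0.6609, 0.1353, 0.1834]
tool_rot: [0.0, 0.949, 0.316, 0.003]
ft_force: [0.4, 0.6, 0.1]
opening: 0.0854
[0.66092579 0.13525345 0.1834391 ]
```

View pics/w3.png

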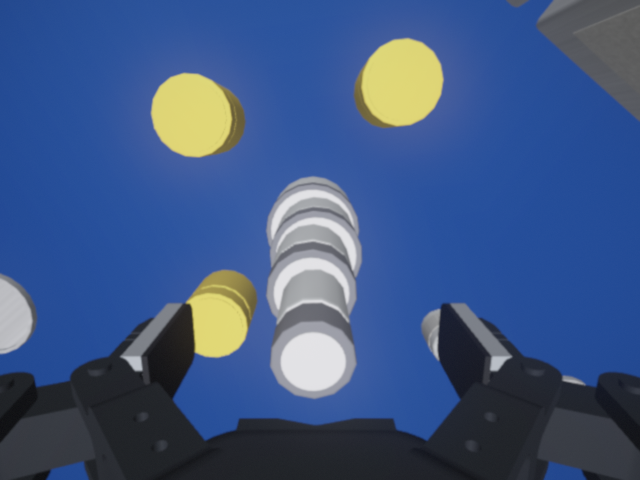

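View pics/s3.png

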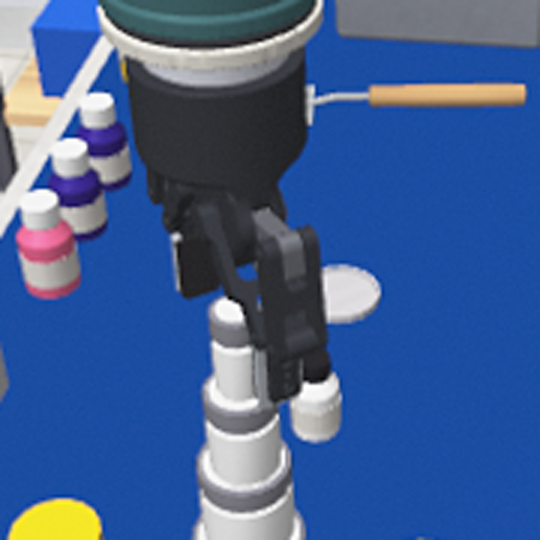

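The tiny jar is centred between the pads (313 against 316), so I close.

```bash
python3 -m inch '[{"jaw":0,"slide":[0,0,0],"turn":[0,0,0]},{"jaw":0,"slide":[0,0,0],"turn":[0,0,0]},{"jaw":0,"slide":[0,0,0],"turn":[0,0,0]},{"jaw":0,"slide":[0,0,0],"turn":[0,0,0]},{"jaw":0,"slide":[0,0,0],"turn":[0,0,0]},{"jaw":0,"slide":[0,0,0],"turn":[0,0,0]},{"jaw":0,"slide":[0,0,0],"turn":[0,0,0]},{"jaw":0,"slide":[0,0,0],"turn":[0,0,0]},{"jaw":0,"slide":[0,0,0],"turn":[0,0,0]},{"jaw":0,"slide":[0,0,0],"turn":[0,0,0]},{"jaw":0,"slide":[0,0,0],"turn":[0,0,0]},{"jaw":0,"slide":[0,0,0],"turn":[0,0,0]}]'
python3 - <<'E'
from h import *
print(robot.state()["ee_pos"])
W=robot.snapshot("wrist");cv2.imwrite("pics/w4.png",W["color"][:,:,::-1])
s=robot.snapshot("side");crop(s,190,200,370,380,3,"pics/s4.png")
E
```

```text
time_s: 4.98
ee_pos: [0.6613, 0.1354, 0.1845]
tool_rot: [0.0, 0.949, 0.316, 0.004]
ft_force: [-0.8, 0.4, 4.6]
opening: 0.0247
[0.66133257 0.13537041 0.1845323 ]
```

View pics/w4.png

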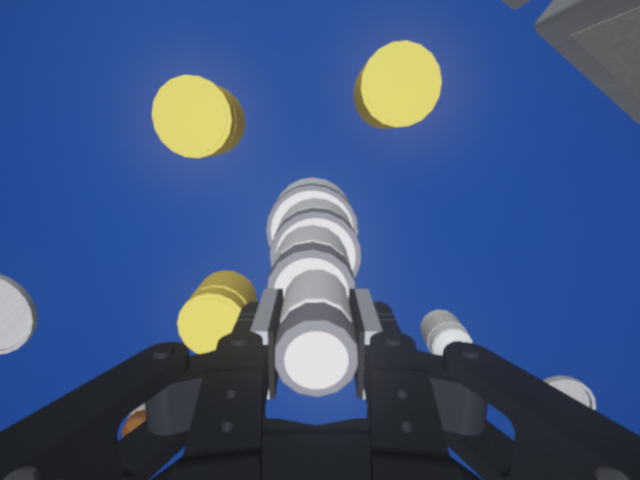

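View pics/s4.png

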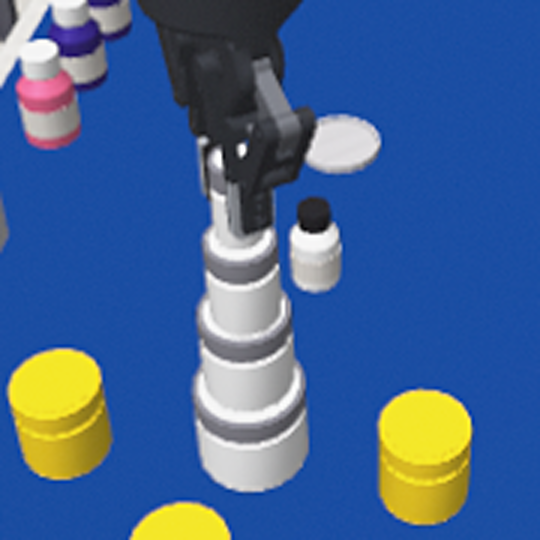

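The jar is gripped (opening 24.7 mm). I lift it straight up and carry it to the tiny dish.

```bash
python3 -m inch '[{"jaw":0,"slide":[0,0,0.1],"turn":[0,0,0]},{"jaw":0,"slide":[0,0,0.3],"turn":[0,0,0]},{"jaw":0,"slide":[0,0,0.5],"turn":[0,0,0]},{"jaw":0,"slide":[0,0,0.5],"turn":[0,0,0]},{"jaw":0,"slide":[-0.18,-0.42,0.5],"turn":[0,0,0]},{"jaw":0,"slide":[-0.36,-0.85,0.5],"turn":[0,0,0]},{"jaw":0,"slide":[-0.36,-0.85,0.5],"turn":[0,0,0]}]'
python3 -m inch '[{"jaw":0,"slide":[-0.16,-0.37,0],"turn":[0,0,0]},{"jaw":0,"slide":[-0.36,-0.85,0],"turn":[0,0,0]},{"jaw":0,"slide":[-0.36,-0.85,0],"turn":[0,0,0]}]'
python3 -m inch '[{"jaw":0,"slide":[-0.16,-0.37,0],"turn":[0,0,0]},{"jaw":0,"slide":[-0.36,-0.85,0],"turn":[0,0,0]},{"jaw":0,"slide":[-0.36,-0.85,0],"turn":[0,0,0]}]'
python3 -m inch '[{"jaw":0,"slide":[-0.16,-0.37,0],"turn":[0,0,0]},{"jaw":0,"slide":[-0.36,-0.85,0],"turn":[0,0,0]},{"jaw":0,"slide":[-0.36,-0.85,0],"turn":[0,0,0]},{"jaw":0,"slide":[-0.36,-0.85,0],"turn":[0,0,0]}]'
python3 - <<'E'
from h import *
print(robot.state()["ee_pos"])
for n in("wrist","top"):
    s=robot.snapshot(n); cv2.imwrite(f"pics/{n}5.png",s["color"][:,:,::-1])
E
```

```text
time_s: 5.67
ee_pos: [0.6237, 0.0468, 0.2347]
tool_rot: [0.001, 0.949, 0.315, 0.004]
ft_force: [0.8, 0.3, -0.0]
opening: 0.0244
time_s: 5.92
ee_pos: [0.586, -0.0417, 0.2349]
tool_rot: [0.002, 0.949, 0.314, 0.004]
ft_force: [0.2, 0.1, -0.8]
opening: 0.0244
time_s: 6.17
ee_pos: [0.5483, -0.1301, 0.235]
tool_rot: [0.002, 0.95, 0.313, 0.003]
ft_force: [0.1, 0.2, 0.5]
opening: 0.0248
time_s: 6.5
ee_pos: [0.5113, -0.2174, 0.2351]
tool_rot: [0.002, 0.95, 0.312, 0.003]
ft_force: [0.4, 0.5, -0.2]
opening: 0.0245
[ 0.5113307  -0.21740007  0.23505246]
```

View pics/wrist5.png

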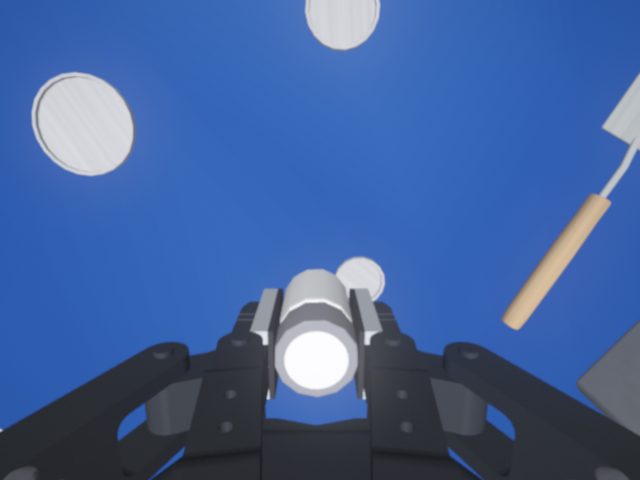

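View pics/top5.png

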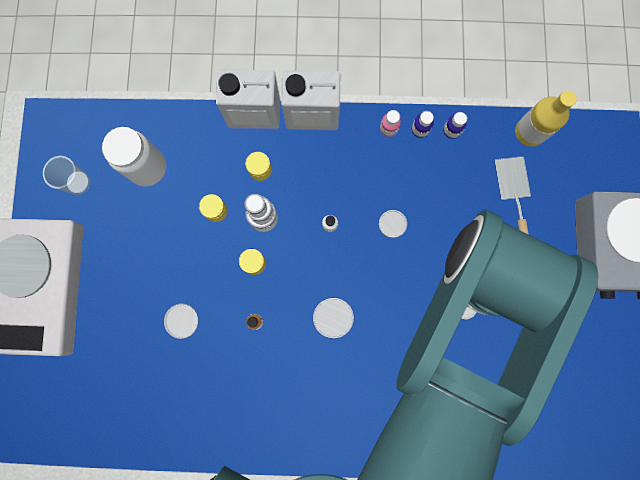

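The jar hangs straight in the grip at wrist (316,360), and the tiny dish is partly visible at (360,278). I move over it.

```bash
python3 -m inch '[{"jaw":0,"slide":[-0.16,-0.37,0],"turn":[0,0,0]},{"jaw":0,"slide":[-0.32,-0.75,0],"turn":[0,0,0]},{"jaw":0,"slide":[-0.32,-0.75,-0.3],"turn":[0,0,0]},{"jaw":0,"slide":[-0.32,-0.75,-0.6],"turn":[0,0,0]},{"jaw":0,"slide":[-0.32,-0.75,-1],"turn":[0,0,0]},{"jaw":0,"slide":[-0.32,-0.75,-1],"turn":[0,0,0]},{"jaw":0,"slide":[-0.32,-0.75,-1],"turn":[0,0,0]},{"jaw":0,"slide":[-0.32,-0.75,-1],"turn":[0,0,0]}]'
python3 - <<'E'
from h import *
print(robot.state()["ee_pos"])
for n in("wrist","side"):
    s=robot.snapshot(n); cv2.imwrite(f"pics/{n}6.png",s["color"][:,:,::-1])
    if n=="wrist":
        e=robot.state()["ee_pos"];print(proj(s,[[.479,-.292,.006],e]))
    else: crop(s,300,120,460,280,3.5,"pics/s6.png")
E
```

```text
time_s: 7.27
ee_pos: [0.4816, -0.2896, 0.1373]
tool_rot: [0.002, 0.95, 0.313, 0.004]
ft_force: [0.5, 0.3, 0.6]
opening: 0.0245
[ 0.4815608  -0.28964672  0.13725423]
[[313.36066234 240.06695692]
 [313.94671544 320.35685516]]
```

View pics/wrist6.png

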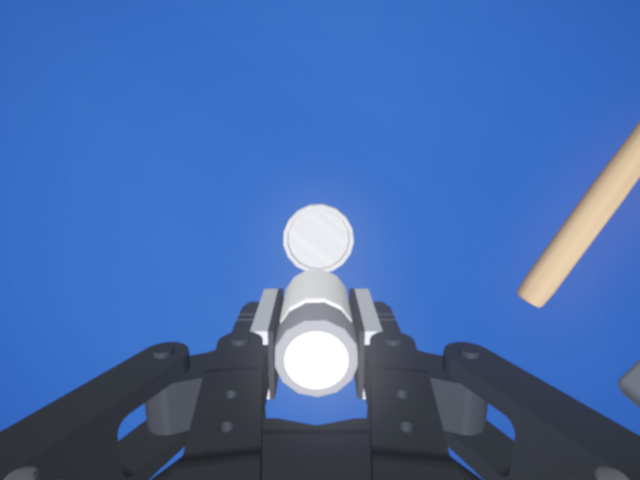

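View pics/s6.png

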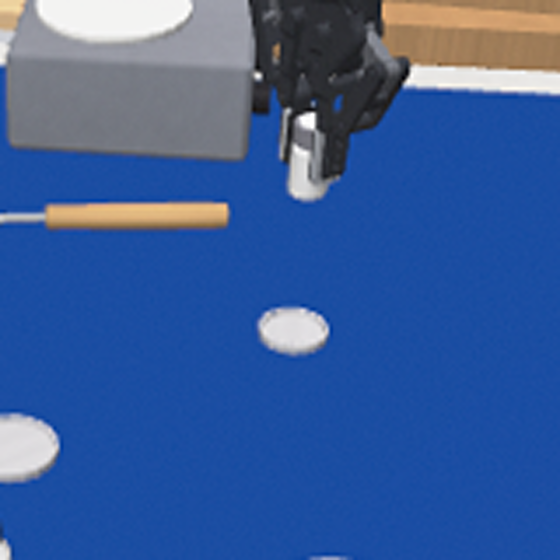

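The whole dish is now visible at wrist (318,238), so I refine its position.

Run:
```python
from h import *
W=robot.snapshot("wrist");hsv=cv2.cvtColor(W["color"],cv2.COLOR_RGB2HSV)
m=((hsv[...,1]<110)&(hsv[...,2]>90)).astype(np.uint8)*255; m[267:]=0;m[:190]=0;m[:,:270]=0;m[:,370:]=0
cn=np.vstack(cv2.findContours(m,cv2.RETR_EXTERNAL,cv2.CHAIN_APPROX_NONE)[0]);cn=cn[cn[:,0,1]<264]
e=cv2.fitEllipse(cn);print(e,plane(W,e[0],.006),tri(W,e[0],robot.snapshot("side"),(383.3,214.1)));print(robot.state()["ee_pos"])
```

```text
((316.78656005859375, 238.160400390625), (70.45281982421875, 71.01949310302734), 97.76264190673828) [ 0.481616   -0.29376788  0.006     ] (array([ 0.47983028, -0.29452495,  0.00186777]), np.float64(0.001957812619798442))
[ 0.48123205 -0.29019466  0.13709785]
```

```bash
python3 -m inch '[{"jaw":0,"slide":[-0.01,-0.03,-0.2],"turn":[0,0,0]},{"jaw":0,"slide":[-0.01,-0.03,-0.5],"turn":[0,0,0]},{"jaw":0,"slide":[-0.01,-0.03,-0.8],"turn":[0,0,0]},{"jaw":0,"slide":[-0.01,-0.03,-0.95],"turn":[0,0,0]},{"jaw":0,"slide":[-0.01,-0.03,-0.95],"turn":[0,0,0]},{"jaw":0,"slide":[-0.01,-0.03,-0.95],"turn":[0,0,0]}]'
python3 - <<'E'
from h import *
print(robot.state()["ee_pos"])
s=robot.snapshot("side");crop(s,300,120,460,280,3.5,"pics/s7.png")
E
```

```text
time_s: 7.97
ee_pos: [0.4805, -0.2933, 0.0429]
tool_rot: [0.003, 0.95, 0.313, 0.004]
ft_force: [-0.0, -0.0, 0.2]
opening: 0.0247
[ 0.48045594 -0.29330753  0.0428605 ]
```

View pics/s7.png

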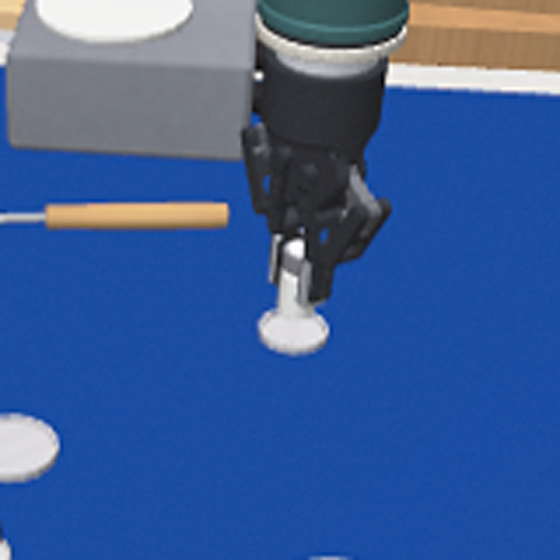

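The jar is centred over the tiny dish. I lower it slowly.

```bash
python3 -m inch '[{"jaw":0,"slide":[0,0,-0.05],"turn":[0,0,0]},{"jaw":0,"slide":[0,0,-0.1],"turn":[0,0,0]},{"jaw":0,"slide":[0,0,-0.13],"turn":[0,0,0]},{"jaw":0,"slide":[0,0,-0.15],"turn":[0,0,0]},{"jaw":0,"slide":[0,0,-0.16],"turn":[0,0,0]},{"jaw":0,"slide":[0,0,-0.16],"turn":[0,0,0]}]'; python3 -m inch '[{"jaw":0,"slide":[0,0,-0.01],"turn":[0,0,0]},{"jaw":0,"slide":[0,0,-0.01],"turn":[0,0,0]}]'
```

```text
time_s: 8.52
ee_pos: [0.4809, -0.2936, 0.0277]
tool_rot: [0.003, 0.95, 0.313, 0.005]
ft_force: [0.1, -0.1, -0.3]
opening: 0.0247
time_s: 8.68
ee_pos: [0.4808, -0.2935, 0.0266]
tool_rot: [0.003, 0.95, 0.313, 0.005]
ft_force: [0.4, -0.3, 0.4]
opening: 0.0246
```

```bash
python3 -m inch '[{"jaw":0,"slide":[0,0,-0.015],"turn":[0,0,0]},{"jaw":0,"slide":[0,0,-0.015],"turn":[0,0,0]},{"jaw":0,"slide":[0,0,-0.015],"turn":[0,0,0]}]'
python3 -m inch '[{"jaw":0,"slide":[0,0,-0.01],"turn":[0,0,0]},{"jaw":0,"slide":[0,0,-0.01],"turn":[0,0,0]}]'
python3 - <<'E'
from h import *
print(robot.state()["ee_pos"])
s=robot.snapshot("side");crop(s,300,120,460,280,3.5,"pics/s8.png")
E
```

```text
time_s: 8.93
ee_pos: [0.4811, -0.2937, 0.0255]
tool_rot: [0.004, 0.95, 0.313, 0.005]
ft_force: [-0.9, -0.2, 5.1]
opening: 0.0245
time_s: 9.1
ee_pos: [0.4812, -0.2937, 0.0255]
tool_rot: [0.004, 0.95, 0.313, 0.005]
ft_force: [-4.8, 3.2, 13.6]
opening: 0.0247
[ 0.48117427 -0.29374519  0.02546385]
```

View pics/s8.png

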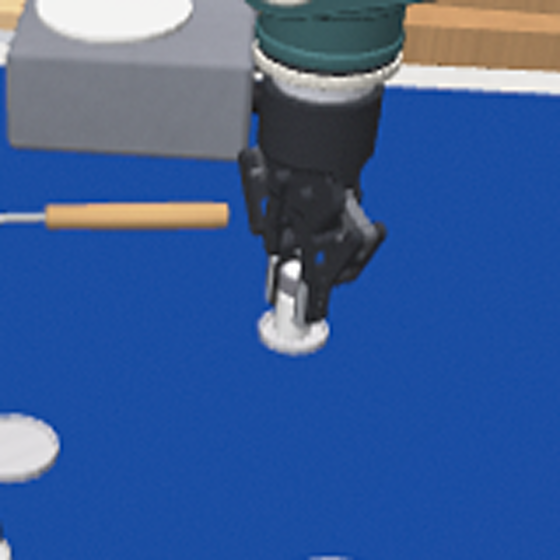

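Contact came at TCP z 0.0255, as predicted. I release.

```bash
python3 -m inch '[{"jaw":0.4,"slide":[0,0,0],"turn":[0,0,0]},{"jaw":0.4,"slide":[0,0,0],"turn":[0,0,0]},{"jaw":0.4,"slide":[0,0,0],"turn":[0,0,0]},{"jaw":1,"slide":[0,0,0],"turn":[0,0,0]},{"jaw":1,"slide":[0,0,0],"turn":[0,0,0]},{"jaw":1,"slide":[0,0,0],"turn":[0,0,0]},{"jaw":1,"slide":[0,0,0],"turn":[0,0,0]},{"jaw":1,"slide":[0,0,0],"turn":[0,0,0]},{"jaw":1,"slide":[0,0,0],"turn":[0,0,0]}]'
python3 -m inch '[{"jaw":1,"slide":[0,0,0.2],"turn":[0,0,0]},{"jaw":1,"slide":[0,0,0.5],"turn":[0,0,0]},{"jaw":1,"slide":[0,0,1],"turn":[0,0,0]},{"jaw":1,"slide":[0,0,1],"turn":[0,0,0]},{"jaw":1,"slide":[0,0,1],"turn":[0,0,0]}]'
python3 - <<'E'
from h import *
from scipy.spatial.transform import Rotation as R
st=robot.state();q=st["tool_rot"];print(st["ee_pos"])
r=R.from_quat([q[1],q[2],q[3],q[0]]); z=r.apply([0,0,1]); c=R.from_rotvec(np.cross(z,[0,0,-1])); print("turn corr (units)",c.as_rotvec()/np.deg2rad(60))
s=robot.snapshot("side");crop(s,300,120,460,280,3.5,"pics/s9.png")
E
```

```text
time_s: 9.9
ee_pos: [0.4812, -0.2938, 0.0255]
tool_rot: [0.004, 0.95, 0.313, 0.005]
ft_force: [-0.1, 0.4, -0.4]
opening: 0.0855
time_s: 10.32
ee_pos: [0.4825, -0.2946, 0.1295]
tool_rot: [0.006, 0.95, 0.313, 0.007]
ft_force: [-0.6, 0.2, -1.0]
opening: 0.0851
[ 0.48248757 -0.29463701  0.12954334]
turn corr (units) [0.00691022 0.01575018 0.        ]
```

View pics/s9.png

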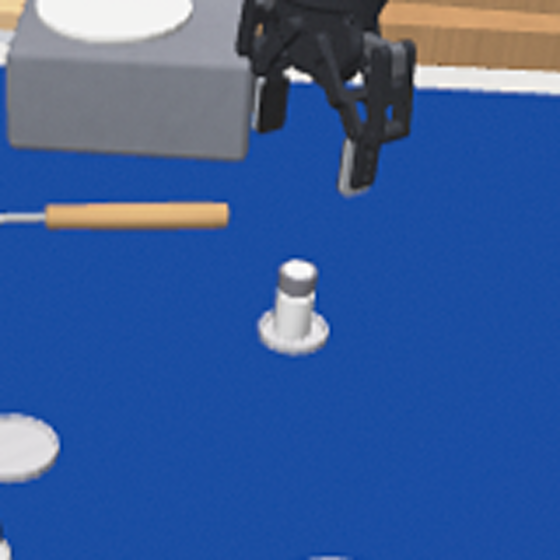

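The tiny jar stands centred in its dish. I return to the stack, levelling the tool on the way.

```bash
python3 -m inch '[{"jaw":1,"slide":[0.1,0.2,0.3],"turn":[0.007,0.016,0]},{"jaw":1,"slide":[0.25,0.5,0.6],"turn":[0.007,0.016,0]},{"jaw":1,"slide":[0.35,0.85,1],"turn":[0.007,0.016,0]},{"jaw":1,"slide":[0.35,0.85,1],"turn":[0.007,0.016,0]}]'
python3 -m inch '[{"jaw":1,"slide":[0.16,0.38,0],"turn":[0,0,0]},{"jaw":1,"slide":[0.35,0.85,0],"turn":[0,0,0]},{"jaw":1,"slide":[0.35,0.85,0],"turn":[0,0,0]}]'
python3 -m inch '[{"jaw":1,"slide":[0.16,0.38,0],"turn":[0,0,0]},{"jaw":1,"slide":[0.35,0.85,0],"turn":[0,0,0]},{"jaw":1,"slide":[0.35,0.85,0],"turn":[0,0,0]}]'
python3 -m inch '[{"jaw":1,"slide":[0.16,0.38,0],"turn":[0,0,0]},{"jaw":1,"slide":[0.35,0.85,0],"turn":[0,0,0]},{"jaw":1,"slide":[0.35,0.85,0],"turn":[0,0,0]}]'
python3 -m inch '[{"jaw":1,"slide":[0.16,0.38,0],"turn":[0,0,0]},{"jaw":1,"slide":[0.3,0.75,0],"turn":[0,0,0]},{"jaw":1,"slide":[0.3,0.75,0],"turn":[0,0,0]},{"jaw":1,"slide":[0.3,0.75,0],"turn":[0,0,0]},{"jaw":1,"slide":[0.3,0.75,0],"turn":[0,0,0]}]'
python3 - <<'E'
from h import *
W=robot.snapshot("wrist");cv2.imwrite("pics/w10.png",W["color"][:,:,::-1]);S=robot.snapshot("side");crop(S,190,200,370,380,3,"pics/s10.png")
print(robot.state()["ee_pos"],proj(W,[[.6605,.135,.162]]),proj(S,[[.6605,.135,.162]]))
E
```

```text
time_s: 10.7
ee_pos: [0.518, -0.2069, 0.2299]
tool_rot: [-0.001, 0.95, 0.314, 0.0]
ft_force: [1.1, 0.2, 0.7]
opening: 0.0857
time_s: 10.95
ee_pos: [0.554, -0.1181, 0.2288]
tool_rot: [-0.001, 0.949, 0.315, -0.0]
ft_force: [0.2, -0.9, -0.4]
opening: 0.0854
time_s: 11.2
ee_pos: [0.5898, -0.0294, 0.2269]
tool_rot: [-0.002, 0.949, 0.316, -0.001]
ft_force: [-0.6, -0.3, -0.5]
opening: 0.0856
time_s: 11.45
ee_pos: [0.6255, 0.0592, 0.2249]
tool_rot: [-0.003, 0.949, 0.317, -0.002]
ft_force: [0.1, 1.1, 0.4]
opening: 0.0855
time_s: 11.87
ee_pos: [0.6553, 0.1336, 0.2236]
tool_rot: [-0.003, 0.949, 0.317, -0.002]
ft_force: [0.1, -0.9, -0.6]
opening: 0.0859
[0.65529804 0.1328879  0.22445997] [[318.43663125 256.54644579]] [[269.6253681  277.68396798]]
```

View pics/w10.png

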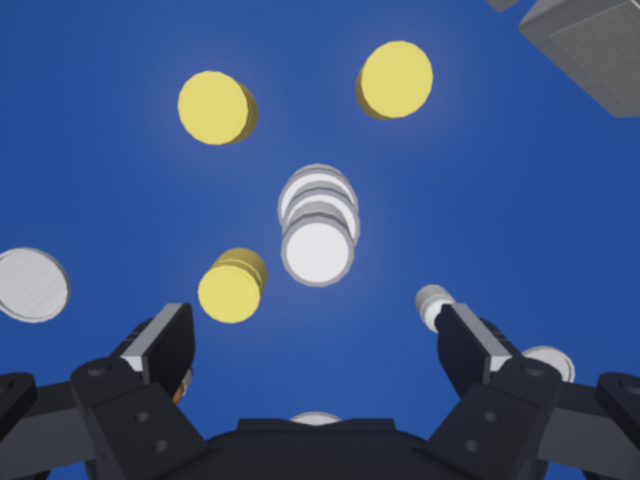

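View pics/s10.png

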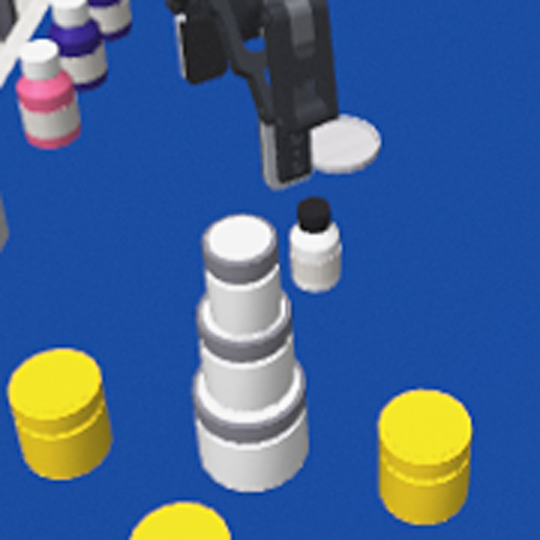

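The small cap is now the top, at wrist (317,250) and side (270,280). I measure it.

```bash
cat >> h.py <<'E'
def capfit(s,x0,y0,x1,y1,lo=215):
    g=s["color"].min(2);m=np.zeros_like(g);m[y0:y1,x0:x1]=(g[y0:y1,x0:x1]>lo)*255
    cn=max(cv2.findContours(m,cv2.RETR_EXTERNAL,cv2.CHAIN_APPROX_NONE)[0],key=cv2.contourArea);return cv2.fitEllipse(cn)
def level():
    from scipy.spatial.transform import Rotation as R
    q=robot.state()["tool_rot"];r=R.from_quat([q[1],q[2],q[3],q[0]]);z=r.apply([0,0,1]);return np.cross(z,[0,0,-1])/np.deg2rad(60)
E
python3 - <<'E'
from h import *
W=robot.snapshot("wrist");S=robot.snapshot("side")
w=capfit(W,280,218,355,283);b=capfit(S,250,268,290,290)
print(w,b,plane(W,w[0],.162),plane(S,b[0],.162),tri(W,w[0],S,b[0]),robot.state()["ee_pos"],level())
E
```

```text
((315.74334716796875, 250.88372802734375), (56.44302749633789, 58.871192932128906), 86.84226989746094) ((269.3556213378906, 279.01251220703125), (13.6675443649292, 19.898502349853516), 83.79308319091797) [0.66193068 0.13707053 0.162     ] [0.66029315 0.13793784 0.162     ] (array([0.66112285, 0.13653987, 0.16033494]), np.float64(0.0009313377225670809)) [0.65540761 0.13295393 0.22497601] [-0.00432707 -0.00448708 -0.        ]
```

```bash
python3 -m inch '[{"jaw":1,"slide":[0.055,0.035,0],"turn":[-0.004,-0.004,0]},{"jaw":1,"slide":[0.055,0.035,0],"turn":[-0.004,-0.004,0]},{"jaw":1,"slide":[0.055,0.035,-0.3],"turn":[-0.004,-0.004,0]},{"jaw":1,"slide":[0.055,0.035,-0.6],"turn":[-0.004,-0.004,0]},{"jaw":1,"slide":[0.055,0.035,-0.85],"turn":[-0.004,-0.004,0]},{"jaw":1,"slide":[0.055,0.035,-0.95],"turn":[-0.004,-0.004,0]},{"jaw":1,"slide":[0.055,0.035,-0.95],"turn":[-0.004,-0.004,0]},{"jaw":1,"slide":[0.055,0.035,-0.95],"turn":[-0.004,-0.004,0]}]'
python3 - <<'E'
from h import *
print(robot.state()["ee_pos"])
W=robot.snapshot("wrist");cv2.imwrite("pics/w11.png",W["color"][:,:,::-1])
E
```

```text
time_s: 12.73
ee_pos: [0.6612, 0.1364, 0.1309]
tool_rot: [-0.0, 0.949, 0.316, -0.0]
ft_force: [-0.7, -0.0, 0.8]
opening: 0.0854
[0.66119005 0.13640126 0.1308718 ]
```

View pics/w11.png

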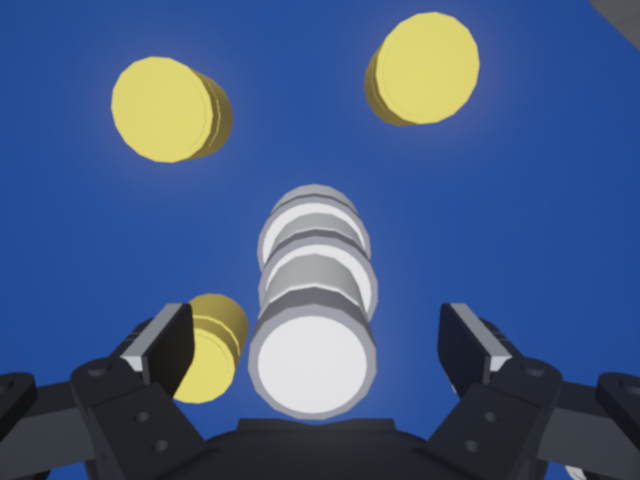

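The small jar is centred at wrist x 313, between pads whose middle is at 316. I close and lift.

```bash
python3 -m inch '[{"jaw":0,"slide":[0,0,0],"turn":[0,0,0]},{"jaw":0,"slide":[0,0,0],"turn":[0,0,0]},{"jaw":0,"slide":[0,0,0],"turn":[0,0,0]},{"jaw":0,"slide":[0,0,0],"turn":[0,0,0]},{"jaw":0,"slide":[0,0,0],"turn":[0,0,0]},{"jaw":0,"slide":[0,0,0],"turn":[0,0,0]},{"jaw":0,"slide":[0,0,0],"turn":[0,0,0]},{"jaw":0,"slide":[0,0,0],"turn":[0,0,0]},{"jaw":0,"slide":[0,0,0],"turn":[0,0,0]},{"jaw":0,"slide":[0,0,0],"turn":[0,0,0]}]'
python3 -m inch '[{"jaw":0,"slide":[0,0,0.1],"turn":[0,0,0]},{"jaw":0,"slide":[0,0,0.25],"turn":[0,0,0]},{"jaw":0,"slide":[0,0,0.5],"turn":[0,0,0]},{"jaw":0,"slide":[0,0,0.8],"turn":[0,0,0]},{"jaw":0,"slide":[0,0,0.8],"turn":[0,0,0]},{"jaw":0,"slide":[0,0,0.8],"turn":[0,0,0]}]'
python3 - <<'E'
from h import *
print(robot.state()["ee_pos"],level())
W=robot.snapshot("wrist");cv2.imwrite("pics/w12.png",W["color"][:,:,::-1]);S=robot.snapshot("side");crop(S,190,180,370,380,2.9,"pics/s12.png")
E
```

```text
time_s: 13.62
ee_pos: [0.6619, 0.1366, 0.1327]
tool_rot: [0.0, 0.949, 0.316, 0.001]
ft_force: [-0.3, -0.3, 5.6]
opening: 0.037
time_s: 14.12
ee_pos: [0.6626, 0.1367, 0.2162]
tool_rot: [0.0, 0.949, 0.316, 0.003]
ft_force: [-0.4, 0.5, -2.4]
opening: 0.0368
[0.66260311 0.13671068 0.21624946] [-0.00147025  0.00655142  0.        ]
```

View pics/w12.png

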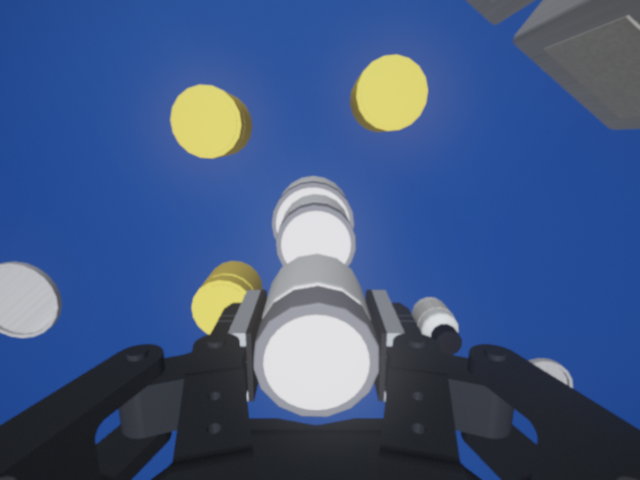

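View pics/s12.png

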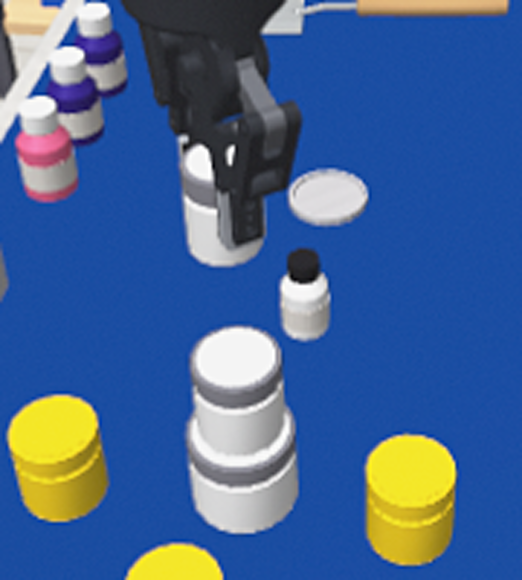

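The jar lifted cleanly and the rest of the stack is undisturbed. I carry it over the white bottle, with about 13 cm of clearance, to the small dish.

```bash
python3 -m inch '[{"jaw":0,"slide":[0,-0.35,0],"turn":[0,0.006,0]},{"jaw":0,"slide":[-0.02,-0.7,0],"turn":[0,0.006,0]},{"jaw":0,"slide":[-0.02,-0.9,0],"turn":[0,0.006,0]},{"jaw":0,"slide":[-0.02,-0.9,0],"turn":[0,0.006,0]}]'
python3 -m inch '[{"jaw":0,"slide":[0,-0.4,0],"turn":[0,0,0]},{"jaw":0,"slide":[-0.02,-0.9,0],"turn":[0,0,0]},{"jaw":0,"slide":[-0.02,-0.9,0],"turn":[0,0,0]}]'
python3 -m inch '[{"jaw":0,"slide":[0,-0.4,0],"turn":[0,0,0]},{"jaw":0,"slide":[-0.02,-0.9,0],"turn":[0,0,0]},{"jaw":0,"slide":[-0.02,-0.9,-0.4],"turn":[0,0,0]},{"jaw":0,"slide":[-0.02,-0.9,-0.8],"turn":[0,0,0]},{"jaw":0,"slide":[-0.02,-0.9,-0.8],"turn":[0,0,0]},{"jaw":0,"slide":[-0.02,-0.9,-0.8],"turn":[0,0,0]}]'
python3 - <<'E'
from h import *
print(robot.state()["ee_pos"],level())
W=robot.snapshot("wrist");cv2.imwrite("pics/w13.png",W["color"][:,:,::-1]);print(proj(W,[[.656,-.1395,.006]]))
E
```

```text
time_s: 14.55
ee_pos: [0.6593, 0.0431, 0.2118]
tool_rot: [-0.001, 0.949, 0.315, -0.003]
ft_force: [-0.1, 0.4, -1.5]
opening: 0.0368
time_s: 14.8
ee_pos: [0.6567, -0.0508, 0.2107]
tool_rot: [-0.001, 0.95, 0.314, -0.004]
ft_force: [-0.3, -0.8, -0.3]
opening: 0.0369
time_s: 15.3
ee_pos: [0.6536, -0.1402, 0.1287]
tool_rot: [-0.002, 0.949, 0.314, -0.006]
ft_force: [0.2, 0.5, 0.9]
opening: 0.0372
[ 0.65359607 -0.14016038  0.12868869] [-0.00024929 -0.01173189 -0.        ]
[[316.90427628 231.89803421]]
```

View pics/w13.png

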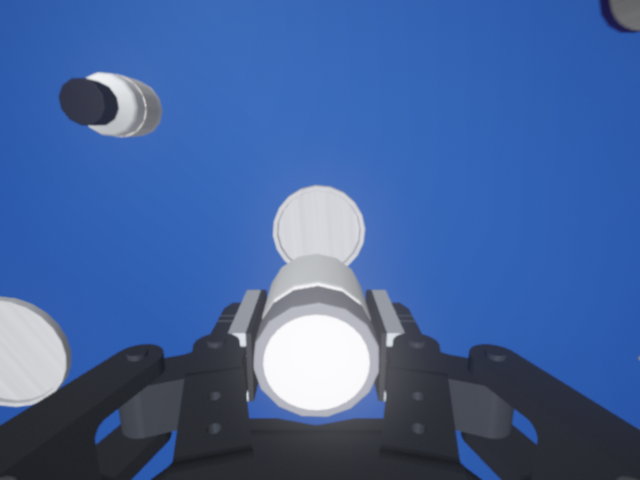

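The small dish is at wrist (319,231), within 2 px of the prediction. I level, shift 3 mm and descend.

```bash
python3 -m inch '[{"jaw":0,"slide":[0.03,0.005,-0.2],"turn":[0,-0.012,0]},{"jaw":0,"slide":[0.03,0.005,-0.5],"turn":[0,-0.012,0]},{"jaw":0,"slide":[0.03,0.005,-0.8],"turn":[0,-0.012,0]},{"jaw":0,"slide":[0.03,0.005,-0.93],"turn":[0,-0.012,0]},{"jaw":0,"slide":[0.03,0.005,-0.93],"turn":[0,-0.012,0]},{"jaw":0,"slide":[0.03,0.005,-0.93],"turn":[0,-0.012,0]}]'
python3 - <<'E'
from h import *
print(robot.state()["ee_pos"],level())
S=robot.snapshot("side");crop(S,240,180,370,300,4,"pics/s14.png")
E
```

```text
time_s: 15.85
ee_pos: [0.6587, -0.1394, 0.0406]
tool_rot: [0.001, 0.949, 0.314, 0.003]
ft_force: [0.2, -0.0, -0.3]
opening: 0.0367
[ 0.65873258 -0.13939125  0.04064055] [0.00112158 0.00552234 0.        ]
```

View pics/s14.png

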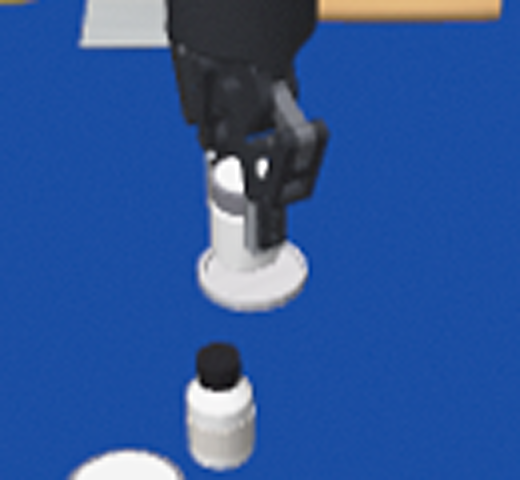

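```bash
python3 -m inch '[{"jaw":0,"slide":[-0.025,0,-0.05],"turn":[0,0.005,0]},{"jaw":0,"slide":[-0.025,0,-0.09],"turn":[0,0.005,0]},{"jaw":0,"slide":[-0.025,0,-0.12],"turn":[0,0.005,0]},{"jaw":0,"slide":[-0.025,0,-0.13],"turn":[0,0.005,0]},{"jaw":0,"slide":[-0.025,0,-0.13],"turn":[0,0.005,0]}]'
python3 -m inch '[{"jaw":0,"slide":[0,0,-0.01],"turn":[0,0,0]},{"jaw":0,"slide":[0,0,-0.01],"turn":[0,0,0]},{"jaw":0,"slide":[0,0,-0.01],"turn":[0,0,0]}]'
python3 - <<'E'
from h import *
print(robot.state()["ee_pos"],level())
S=robot.snapshot("side");crop(S,240,180,370,300,4,"pics/s15.png")
E
```

```text
time_s: 16.32
ee_pos: [0.6565, -0.1396, 0.0281]
tool_rot: [0.001, 0.949, 0.314, 0.0]
ft_force: [-0.3, -0.3, -0.9]
opening: 0.0366
time_s: 16.57
ee_pos: [0.6565, -0.1396, 0.0272]
tool_rot: [0.001, 0.949, 0.314, 0.0]
ft_force: [0.8, -0.5, -1.4]
opening: 0.0369
[ 0.65646288 -0.13960127  0.02715617] [0.00129554 0.00139063 0.        ]
```

View pics/s15.png

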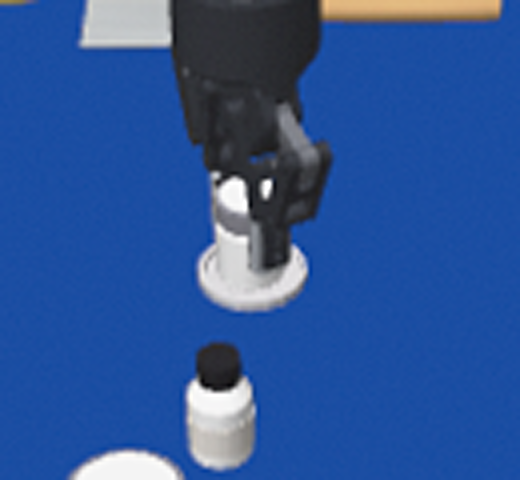

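```bash
python3 -m inch '[{"jaw":0,"slide":[0,0,-0.014],"turn":[0,0,0]},{"jaw":0,"slide":[0,0,-0.014],"turn":[0,0,0]},{"jaw":0,"slide":[0,0,-0.014],"turn":[0,0,0]}]'
```

```text
time_s: 16.87
ee_pos: [0.6565, -0.1396, 0.0258]
tool_rot: [0.001, 0.949, 0.314, 0.001]
ft_force: [-0.0, -0.3, -0.9]
opening: 0.0367
```

```bash
python3 -m inch '[{"jaw":0,"slide":[0,0,-0.01],"turn":[0,0,0]},{"jaw":0,"slide":[0,0,-0.01],"turn":[0,0,0]},{"jaw":0,"slide":[0,0,-0.01],"turn":[0,0,0]}]'
```

```text
time_s: 17.12
ee_pos: [0.6566, -0.1396, 0.0257]
tool_rot: [0.001, 0.949, 0.314, 0.001]
ft_force: [-5.1, 1.1, 9.2]
opening: 0.0371
```

Contact came at 0.0257, as predicted. I release and lift.

```bash
python3 -m inch '[{"jaw":0.55,"slide":[0,0,0],"turn":[0,0,0]},{"jaw":0.55,"slide":[0,0,0],"turn":[0,0,0]},{"jaw":0.55,"slide":[0,0,0],"turn":[0,0,0]},{"jaw":1,"slide":[0,0,0],"turn":[0,0,0]},{"jaw":1,"slide":[0,0,0],"turn":[0,0,0]},{"jaw":1,"slide":[0,0,0],"turn":[0,0,0]},{"jaw":1,"slide":[0,0,0],"turn":[0,0,0]},{"jaw":1,"slide":[0,0,0],"turn":[0,0,0]},{"jaw":1,"slide":[0,0,0],"turn":[0,0,0]}]'
python3 -m inch '[{"jaw":1,"slide":[0,0,0.2],"turn":[0,0,0]},{"jaw":1,"slide":[0,0,0.5],"turn":[0,0,0]},{"jaw":1,"slide":[0,0,1],"turn":[0,0,0]},{"jaw":1,"slide":[0,0,1],"turn":[0,0,0]},{"jaw":1,"slide":[0,0,1],"turn":[0,0,0]}]'
python3 -m inch '[{"jaw":1,"slide":[0,0,0.3],"turn":[0,0,0]},{"jaw":1,"slide":[0,0.3,0.5],"turn":[0,0,0]},{"jaw":1,"slide":[0,0.9,0.5],"turn":[0,0,0]},{"jaw":1,"slide":[0,0.9,0.5],"turn":[0,0,0]}]'
python3 - <<'E'
from h import *
print(robot.state()["ee_pos"],level())
S=robot.snapshot("side");crop(S,240,180,370,300,4,"pics/s16.png")
E
```

```text
time_s: 17.87
ee_pos: [0.6566, -0.1396, 0.0257]
tool_rot: [0.001, 0.949, 0.314, 0.001]
ft_force: [-0.0, 0.2, -0.7]
opening: 0.0861
time_s: 18.28
ee_pos: [0.6581, -0.14, 0.1303]
tool_rot: [0.003, 0.949, 0.314, 0.003]
ft_force: [0.8, -0.5, -0.7]
opening: 0.0852
time_s: 18.62
ee_pos: [0.6583, -0.0471, 0.1814]
tool_rot: [0.003, 0.949, 0.314, 0.004]
ft_force: [0.3, 0.4, -0.6]
opening: 0.0851
[ 0.6583245  -0.04712193  0.18136397] [0.00213902 0.00929626 0.        ]
```

View pics/s16.png

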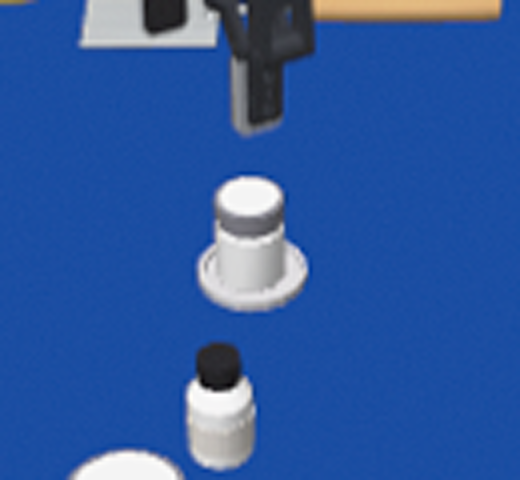

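The small jar stands flat in its dish. Now I go back for the medium jar, whose top is at z≈0.110.

```bash
python3 -m inch '[{"jaw":1,"slide":[0,0.4,0],"turn":[0.002,0.008,0]},{"jaw":1,"slide":[0,0.9,0],"turn":[0.002,0.008,0]},{"jaw":1,"slide":[0,0.9,0],"turn":[0.002,0.008,0]}]'
python3 -m inch '[{"jaw":1,"slide":[0,0.4,0],"turn":[0,0,0]},{"jaw":1,"slide":[0,0.86,0],"turn":[0,0,0]},{"jaw":1,"slide":[0,0.86,0],"turn":[0,0,0]},{"jaw":1,"slide":[0,0.86,0],"turn":[0,0,0]},{"jaw":1,"slide":[0,0.86,0],"turn":[0,0,0]}]'
python3 - <<'E'
from h import *
W=robot.snapshot("wrist");cv2.imwrite("pics/w17.png",W["color"][:,:,::-1]);S=robot.snapshot("side");crop(S,190,200,370,380,3,"pics/s17.png")
print(robot.state()["ee_pos"],level(),proj(W,[[.661,.1365,.11]]),proj(S,[[.661,.1365,.11]]))
E
```

```text
time_s: 18.92
ee_pos: [0.6576, 0.049, 0.1795]
tool_rot: [-0.001, 0.949, 0.316, -0.0]
ft_force: [-0.1, 0.5, -0.2]
opening: 0.0854
time_s: 19.33
ee_pos: [0.6575, 0.1349, 0.1788]
tool_rot: [-0.001, 0.949, 0.317, -0.001]
ft_force: [0.3, -0.2, 0.4]
opening: 0.0853
[0.65768244 0.13379659 0.17921331] [-0.00124294 -0.00119233 -0.        ] [[315.60223624 255.06056831]] [[271.23843126 302.75988287]]
```

View pics/w17.png

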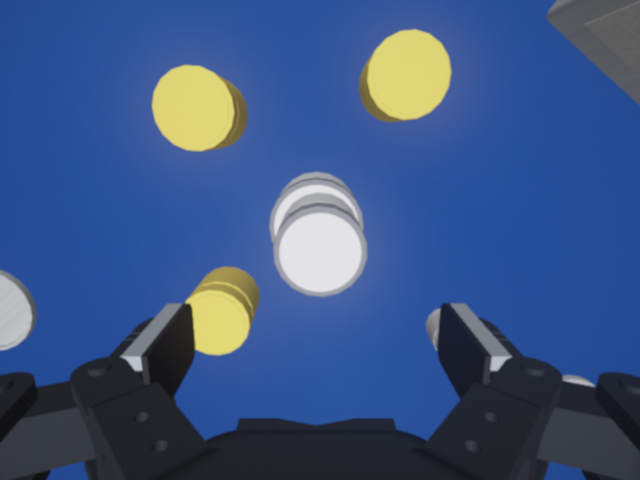

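View pics/s17.png

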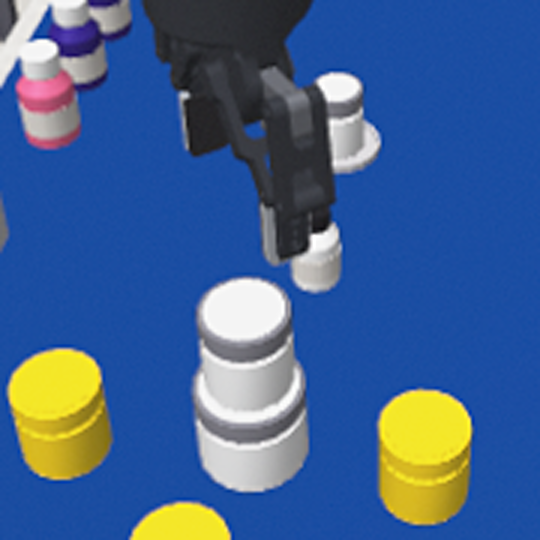

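Four jars have the medium jar's shape. Three are yellow, at wrist (197,108), (408,75) and (219,322). The white one at (320,250) on the large jar is the one meant.

Run:
```python
from h import *
W=robot.snapshot("wrist");S=robot.snapshot("side")
w=capfit(W,270,205,372,297);b=capfit(S,250,290,292,315)
print(w,b,plane(W,w[0],.110),plane(S,b[0],.110),tri(W,w[0],S,b[0]),robot.state()["ee_pos"],level())
```

```text
((317.5639953613281, 250.7696075439453), (76.49801635742188, 79.60980224609375), 88.04080200195312) ((270.761474609375, 302.7756042480469), (19.002897262573242, 26.668968200683594), 82.40804290771484) [0.66363183 0.13589681 0.11      ] [0.66173786 0.13662634 0.11      ] (array([0.66267869, 0.13522918, 0.10805821]), np.float64(0.001164651749110735)) [0.65774305 0.13366989 0.17941404] [-0.00140257 -0.00098293 -0.        ]
```

```bash
python3 -m inch '[{"jaw":1,"slide":[0.045,0.025,0],"turn":[0,0,0]},{"jaw":1,"slide":[0.045,0.025,0],"turn":[0,0,0]},{"jaw":1,"slide":[0.045,0.025,-0.3],"turn":[0,0,0]},{"jaw":1,"slide":[0.045,0.025,-0.6],"turn":[0,0,0]},{"jaw":1,"slide":[0.045,0.025,-0.85],"turn":[0,0,0]},{"jaw":1,"slide":[0.045,0.025,-1],"turn":[0,0,0]},{"jaw":1,"slide":[0.045,0.025,-1],"turn":[0,0,0]},{"jaw":1,"slide":[0.045,0.025,-1],"turn":[0,0,0]}]'
python3 - <<'E'
from h import *
print(robot.state()["ee_pos"],level())
W=robot.snapshot("wrist");cv2.imwrite("pics/w18.png",W["color"][:,:,::-1])
S=robot.snapshot("side");crop(S,190,200,370,380,3,"pics/s18.png")
E
```

```text
time_s: 20.2
ee_pos: [0.6624, 0.136, 0.0797]
tool_rot: [-0.001, 0.949, 0.315, -0.0]
ft_force: [-0.3, 0.4, 0.3]
opening: 0.085
[0.66238717 0.13601468 0.07969385] [-0.00132466 -0.00143068 -0.        ]
```

View pics/w18.png

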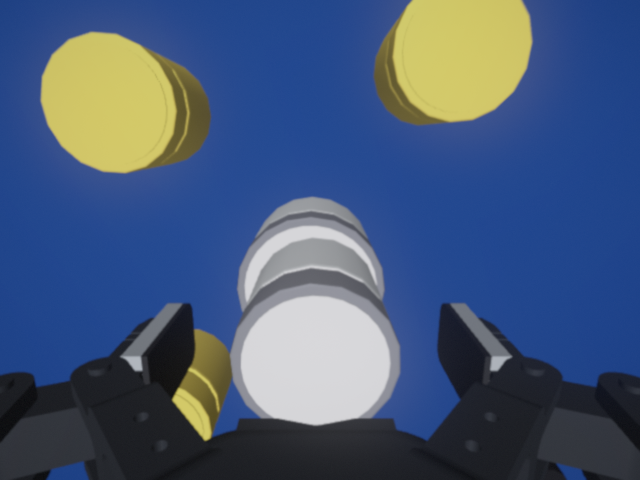

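View pics/s18.png

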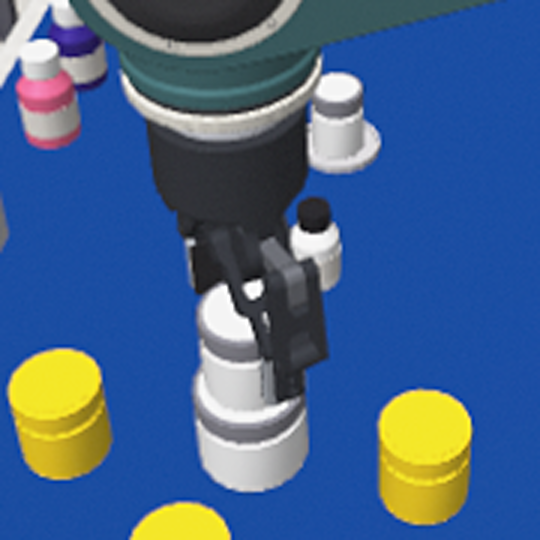

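The medium jar is centred (316). I close and lift.

```bash
python3 -m inch '[{"jaw":0,"slide":[0,0,0],"turn":[0,0,0]},{"jaw":0,"slide":[0,0,0],"turn":[0,0,0]},{"jaw":0,"slide":[0,0,0],"turn":[0,0,0]},{"jaw":0,"slide":[0,0,0],"turn":[0,0,0]},{"jaw":0,"slide":[0,0,0],"turn":[0,0,0]},{"jaw":0,"slide":[0,0,0],"turn":[0,0,0]},{"jaw":0,"slide":[0,0,0],"turn":[0,0,0]},{"jaw":0,"slide":[0,0,0],"turn":[0,0,0]},{"jaw":0,"slide":[0,0,0],"turn":[0,0,0]},{"jaw":0,"slide":[0,0,0],"turn":[0,0,0]}]'
python3 -m inch '[{"jaw":0,"slide":[0,0,0.1],"turn":[0,0,0]},{"jaw":0,"slide":[0,0,0.25],"turn":[0,0,0]},{"jaw":0,"slide":[0,0,0.5],"turn":[0,0,0]},{"jaw":0,"slide":[0,0,0.9],"turn":[0,0,0]},{"jaw":0,"slide":[0,0,0.9],"turn":[0,0,0]},{"jaw":0,"slide":[0,0,0.9],"turn":[0,0,0]}]'
python3 - <<'E'
from h import *
print(robot.state()["ee_pos"],level())
W=robot.snapshot("wrist");cv2.imwrite("pics/w19.png",W["color"][:,:,::-1]);S=robot.snapshot("side");crop(S,190,180,370,380,2.9,"pics/s19.png")
E
```

```text
time_s: 21.13
ee_pos: [0.6636, 0.1364, 0.083]
tool_rot: [-0.001, 0.949, 0.316, 0.002]
ft_force: [-1.8, 0.5, 6.5]
opening: 0.0488
time_s: 21.63
ee_pos: [0.6647, 0.1366, 0.1774]
tool_rot: [-0.0, 0.949, 0.316, 0.005]
ft_force: [-0.3, 0.3, -1.3]
opening: 0.0489
[0.66473087 0.13659293 0.17738978] [-0.00301716  0.00832851  0.        ]
```

View pics/w19.png

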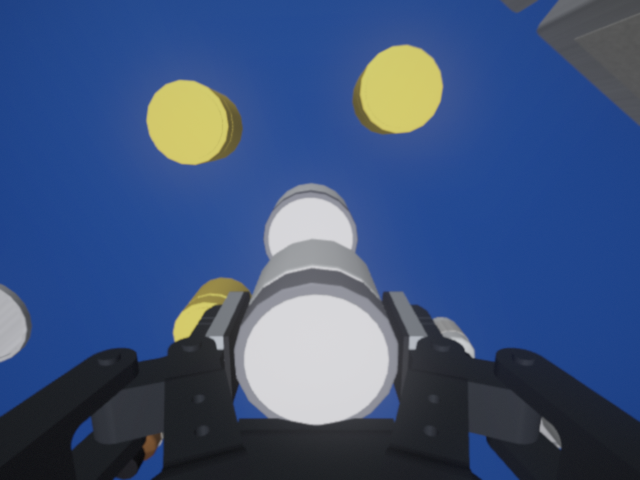

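View pics/s19.png

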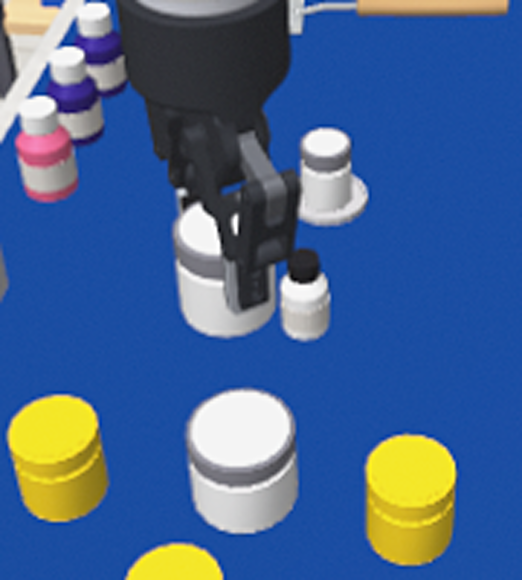

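Lifted cleanly. I carry it over the decoys, with about 9 cm of clearance, to the medium dish.

```bash
python3 -m inch '[{"jaw":0,"slide":[-0.3,0.22,0],"turn":[-0.003,0.007,0]},{"jaw":0,"slide":[-0.6,0.44,0],"turn":[-0.003,0.007,0]},{"jaw":0,"slide":[-0.76,0.55,0],"turn":[-0.003,0.007,0]},{"jaw":0,"slide":[-0.76,0.55,0],"turn":[-0.003,0.007,0]}]'
python3 -m inch '[{"jaw":0,"slide":[-0.35,0.26,0],"turn":[0,0,0]},{"jaw":0,"slide":[-0.76,0.55,0],"turn":[0,0,0]},{"jaw":0,"slide":[-0.76,0.55,0],"turn":[0,0,0]}]'
python3 -m inch '[{"jaw":0,"slide":[-0.35,0.26,0],"turn":[0,0,0]},{"jaw":0,"slide":[-0.72,0.52,0],"turn":[0,0,0]},{"jaw":0,"slide":[-0.72,0.52,-0.2],"turn":[0,0,0]},{"jaw":0,"slide":[-0.72,0.52,-0.4],"turn":[0,0,0]},{"jaw":0,"slide":[-0.72,0.52,-0.4],"turn":[0,0,0]},{"jaw":0,"slide":[-0.72,0.52,-0.4],"turn":[0,0,0]}]'
python3 - <<'E'
from h import *
print(robot.state()["ee_pos"],level())
W=robot.snapshot("wrist");cv2.imwrite("pics/w20.png",W["color"][:,:,::-1]);print(proj(W,[[.4365,.303,.006]]))
S=robot.snapshot("side");cv2.imwrite("pics/s20.png",S["color"][:,:,::-1])
E
```

```text
time_s: 22.07
ee_pos: [0.5846, 0.1932, 0.1725]
tool_rot: [-0.001, 0.949, 0.317, -0.003]
ft_force: [-0.0, -0.1, -1.9]
opening: 0.0489
time_s: 22.32
ee_pos: [0.5055, 0.2497, 0.1713]
tool_rot: [-0.001, 0.948, 0.317, -0.004]
ft_force: [-0.3, -0.7, -0.9]
opening: 0.0488
time_s: 22.82
ee_pos: [0.4333, 0.3013, 0.1305]
tool_rot: [-0.001, 0.948, 0.317, -0.005]
ft_force: [0.7, -0.3, -1.6]
opening: 0.0488
[0.43329115 0.30129732 0.13045513] [ 0.00231874 -0.01014141  0.        ]
[[315.85234629 229.30089887]]
```

View pics/w20.png

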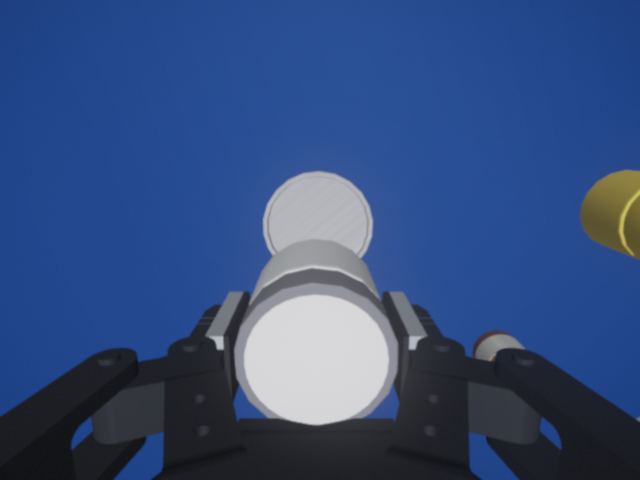

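View pics/s20.png

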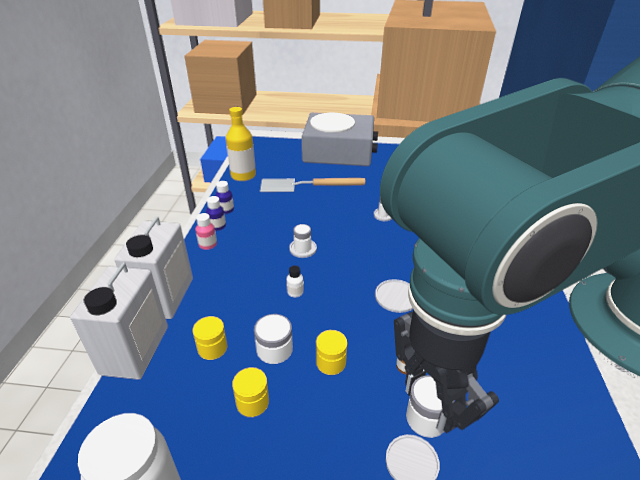

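Run:
```python
from h import *
W=robot.snapshot("wrist");m=dish_mask(W);m[:160]=0;m[238:]=0;m[:,:250]=0;m[:,390:]=0
cn=np.vstack(cv2.findContours(m,cv2.RETR_EXTERNAL,cv2.CHAIN_APPROX_NONE)[0]);cn=cn[cn[:,0,1]<235]
e=cv2.fitEllipse(cn);print(e,plane(W,e[0],.006));print(robot.state()["ee_pos"],level())
S=robot.snapshot("side");print(tri(W,e[0],S,(411.8,458.7)))
```

```text
((316.55474853515625, 226.85403442382812), (107.97884368896484, 109.4075927734375), 79.81302642822266) [0.43905834 0.30382795 0.006     ]
[0.43435598 0.30160569 0.1324109 ] [ 0.00046301 -0.00744897  0.        ]
(array([0.4385528 , 0.30403526, 0.00830809]), np.float64(0.0018483733074463843))
```

```bash
python3 -m inch '[{"jaw":0,"slide":[0.025,0.02,-0.2],"turn":[0,-0.004,0]},{"jaw":0,"slide":[0.025,0.02,-0.5],"turn":[0,-0.004,0]},{"jaw":0,"slide":[0.025,0.02,-0.75],"turn":[0,-0.004,0]},{"jaw":0,"slide":[0.025,0.02,-0.88],"turn":[0,-0.004,0]},{"jaw":0,"slide":[0.025,0.02,-0.88],"turn":[0,-0.004,0]},{"jaw":0,"slide":[0.025,0.02,-0.88],"turn":[0,-0.004,0]}]'
python3 - <<'E'
from h import *
print(robot.state()["ee_pos"],level())
S=robot.snapshot("side");crop(S,340,330,490,480,3.6,"pics/s21.png")
E
```

```text
time_s: 23.52
ee_pos: [0.4372, 0.3036, 0.0451]
tool_rot: [-0.0, 0.949, 0.316, -0.002]
ft_force: [0.0, 0.6, -1.0]
opening: 0.0488
[0.43723171 0.30361072 0.04514685] [ 0.00036082 -0.00335182  0.        ]
```

View pics/s21.png

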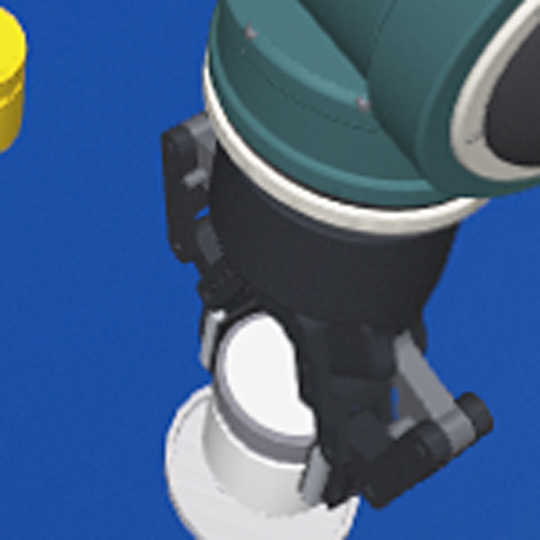

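```bash
python3 -m inch '[{"jaw":0,"slide":[0,0,-0.05],"turn":[0,0,0]},{"jaw":0,"slide":[0,0,-0.1],"turn":[0,0,0]},{"jaw":0,"slide":[0,0,-0.13],"turn":[0,0,0]},{"jaw":0,"slide":[0,0,-0.13],"turn":[0,0,0]},{"jaw":0,"slide":[0,0,-0.13],"turn":[0,0,0]}]'
python3 - <<'E'
from h import *
print(robot.state()["ee_pos"],level())
S=robot.snapshot("side");crop(S,340,330,490,480,3.6,"pics/s22.png");print((proj(S,[[.4375,.3035,.007],[.4375,.3035,.003]])-[340,330])*3.6)
E
```

```text
time_s: 23.98
ee_pos: [0.4376, 0.3039, 0.033]
tool_rot: [-0.001, 0.949, 0.317, -0.001]
ft_force: [-0.6, -0.1, -0.7]
opening: 0.0484
[0.43757231 0.30392137 0.03300375] [-0.00034758 -0.00217564 -0.        ]
[[258.32507403 464.14497538]
 [256.98007352 469.38122942]]
```

View pics/s22.png

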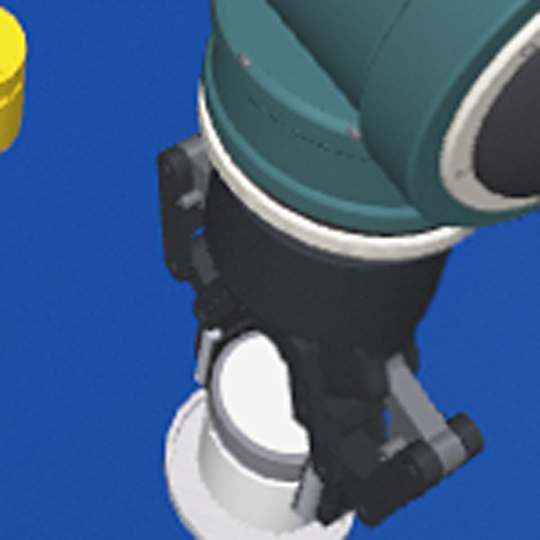

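```bash
python3 -m inch '[{"jaw":0,"slide":[0,0,-0.02],"turn":[0,0,0]},{"jaw":0,"slide":[0,0,-0.025],"turn":[0,0,0]},{"jaw":0,"slide":[0,0,-0.025],"turn":[0,0,0]}]'; python3 -m inch '[{"jaw":0,"slide":[0,0,-0.01],"turn":[0,0,0]},{"jaw":0,"slide":[0,0,-0.01],"turn":[0,0,0]},{"jaw":0,"slide":[0,0,-0.01],"turn":[0,0,0]}]'
```

```text
time_s: 24.28
ee_pos: [0.4376, 0.3039, 0.0305]
tool_rot: [-0.001, 0.949, 0.317, -0.001]
ft_force: [0.6, 0.5, -0.9]
opening: 0.0487
time_s: 24.53
ee_pos: [0.4377, 0.3041, 0.0301]
tool_rot: [-0.001, 0.949, 0.317, -0.001]
ft_force: [-2.5, -0.9, 4.2]
opening: 0.0488
```

Contact came at 0.0301, as predicted. I release and lift.

```bash
python3 -m inch '[{"jaw":0.7,"slide":[0,0,0],"turn":[0,0,0]},{"jaw":0.7,"slide":[0,0,0],"turn":[0,0,0]},{"jaw":0.7,"slide":[0,0,0],"turn":[0,0,0]},{"jaw":1,"slide":[0,0,0],"turn":[0,0,0]},{"jaw":1,"slide":[0,0,0],"turn":[0,0,0]},{"jaw":1,"slide":[0,0,0],"turn":[0,0,0]},{"jaw":1,"slide":[0,0,0],"turn":[0,0,0]},{"jaw":1,"slide":[0,0,0],"turn":[0,0,0]},{"jaw":1,"slide":[0,0,0],"turn":[0,0,0]}]'
python3 -m inch '[{"jaw":1,"slide":[0,0,0.2],"turn":[0,0,0]},{"jaw":1,"slide":[0,0,0.5],"turn":[0,0,0]},{"jaw":1,"slide":[0,0,1],"turn":[0,0,0]},{"jaw":1,"slide":[0,0,1],"turn":[0,0,0]},{"jaw":1,"slide":[0,0,1],"turn":[0,0,0]}]'
python3 - <<'E'
from h import *
print(robot.state()["ee_pos"],level())
S=robot.snapshot("side");crop(S,340,330,490,480,3.6,"pics/s23.png")
W=robot.snapshot("wrist");cv2.imwrite("pics/w23.png",W["color"][:,:,::-1])
E
```

```text
time_s: 25.28
ee_pos: [0.4377, 0.3041, 0.0301]
tool_rot: [-0.001, 0.949, 0.317, -0.001]
ft_force: [-0.2, -0.3, -0.2]
opening: 0.0852
time_s: 25.7
ee_pos: [0.439, 0.3049, 0.134]
tool_rot: [-0.001, 0.949, 0.317, 0.002]
ft_force: [1.1, 0.3, -0.8]
opening: 0.0852
[0.43898726 0.30486664 0.13395907] [-0.00351364  0.00284647  0.        ]
```

View pics/s23.png

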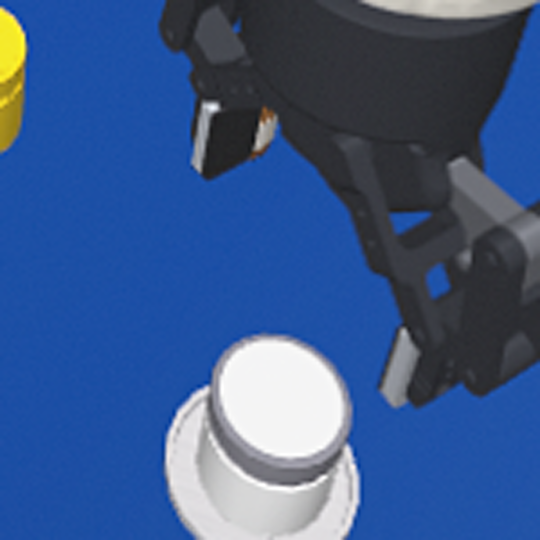

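View pics/w23.png

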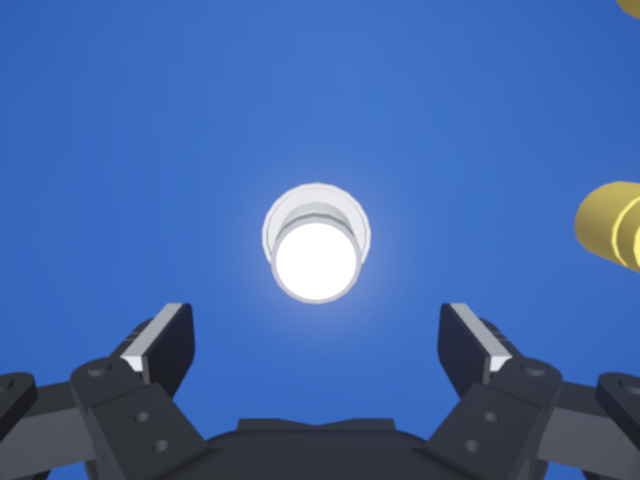

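The medium jar is centred in its dish. Now the large jar.

```bash
python3 -m inch '[{"jaw":1,"slide":[0.3,-0.22,0.1],"turn":[-0.003,0.002,0]},{"jaw":1,"slide":[0.6,-0.44,0.1],"turn":[-0.003,0.002,0]},{"jaw":1,"slide":[0.73,-0.57,0.1],"turn":[-0.003,0.002,0]},{"jaw":1,"slide":[0.73,-0.57,0.1],"turn":[-0.003,0.002,0]}]'
python3 -m inch '[{"jaw":1,"slide":[0.35,-0.26,0],"turn":[0,0,0]},{"jaw":1,"slide":[0.73,-0.57,0],"turn":[0,0,0]},{"jaw":1,"slide":[0.73,-0.57,0],"turn":[0,0,0]}]'
python3 -m inch '[{"jaw":1,"slide":[0.35,-0.26,0],"turn":[0,0,0]},{"jaw":1,"slide":[0.65,-0.54,0],"turn":[0,0,0]},{"jaw":1,"slide":[0.65,-0.54,0],"turn":[0,0,0]},{"jaw":1,"slide":[0.65,-0.54,0],"turn":[0,0,0]},{"jaw":1,"slide":[0.65,-0.54,0],"turn":[0,0,0]}]'
python3 - <<'E'
from h import *
W=robot.snapshot("wrist");cv2.imwrite("pics/w24.png",W["color"][:,:,::-1]);S=robot.snapshot("side");crop(S,190,200,370,380,3,"pics/s24.png")
print(robot.state()["ee_pos"],level(),proj(W,[[.6625,.136,.056]]),proj(S,[[.6625,.136,.056]]))
E
```

```text
time_s: 26.13
ee_pos: [0.5123, 0.2447, 0.1381]
tool_rot: [0.001, 0.949, 0.315, -0.003]
ft_force: [-0.5, -0.1, -1.1]
opening: 0.0851
time_s: 26.38
ee_pos: [0.5874, 0.185, 0.1362]
tool_rot: [0.001, 0.949, 0.315, -0.004]
ft_force: [1.0, 0.6, 0.4]
opening: 0.0855
time_s: 26.8
ee_pos: [0.6517, 0.1312, 0.1347]
tool_rot: [0.001, 0.949, 0.314, -0.005]
ft_force: [-0.7, 0.1, -0.5]
opening: 0.0854
[0.65142449 0.13198662 0.13564192] [ 0.00475806 -0.00750111  0.        ] [[318.84658389 234.78673154]] [[272.43271028 325.597041  ]]
```

View pics/w24.png

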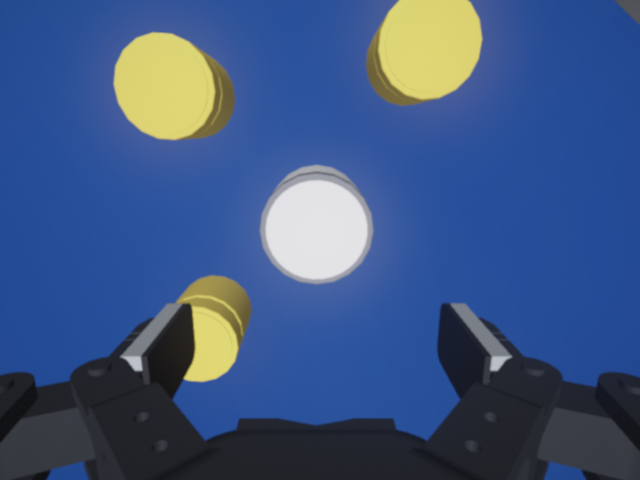

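View pics/s24.png

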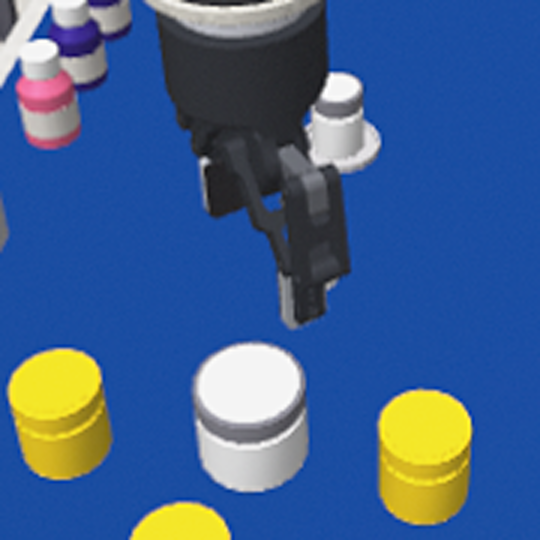

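The white large jar stands alone at wrist (316,230) and side (272,327). I measure its position.

Run:
```python
from h import *
W=robot.snapshot("wrist");S=robot.snapshot("side")
w=capfit(W,258,172,376,286);b=capfit(S,250,312,296,342)
print(w,b,plane(W,w[0],.056),plane(S,b[0],.056),tri(W,w[0],S,b[0]),robot.state()["ee_pos"],level())
```

```text
((317.698974609375, 229.59352111816406), (95.86105346679688, 98.78050231933594), 87.57506561279297) ((272.4051513671875, 327.4739074707031), (24.990942001342773, 33.15119934082031), 81.93113708496094) [0.66411516 0.13887537 0.056     ] [0.661729   0.13996919 0.056     ] (array([0.66295171, 0.13807234, 0.05319018]), np.float64(0.0014331862592275248)) [0.65162813 0.13200487 0.13623448] [ 0.00475967 -0.00663396  0.        ]
```

```bash
python3 -m inch '[{"jaw":1,"slide":[0.11,0.065,0],"turn":[0.003,-0.004,0]},{"jaw":1,"slide":[0.11,0.065,-0.1],"turn":[0.003,-0.004,0]},{"jaw":1,"slide":[0.11,0.065,-0.4],"turn":[0.003,-0.004,0]},{"jaw":1,"slide":[0.11,0.065,-0.4],"turn":[0.003,-0.004,0]},{"jaw":1,"slide":[0.11,0.065,-0.4],"turn":[0.003,-0.004,0]}]'
python3 - <<'E'
from h import *
print(robot.state()["ee_pos"],level())
W=robot.snapshot("wrist");w=capfit(W,210,180,430,400);print(w,plane(W,w[0],.056));cv2.imwrite("pics/w25.png",W["color"][:,:,::-1])
E
```

```text
time_s: 27.42
ee_pos: [0.6616, 0.1387, 0.0944]
tool_rot: [0.0, 0.949, 0.316, -0.003]
ft_force: [0.0, -0.6, 0.7]
opening: 0.0852
[0.66163139 0.13868467 0.09439339] [ 0.00230093 -0.00598006  0.        ]
((316.7164611816406, 277.21392822265625), (112.12189483642578, 119.12773895263672), 90.07785034179688) [0.66423066 0.13888938 0.056     ]
```

View pics/w25.png

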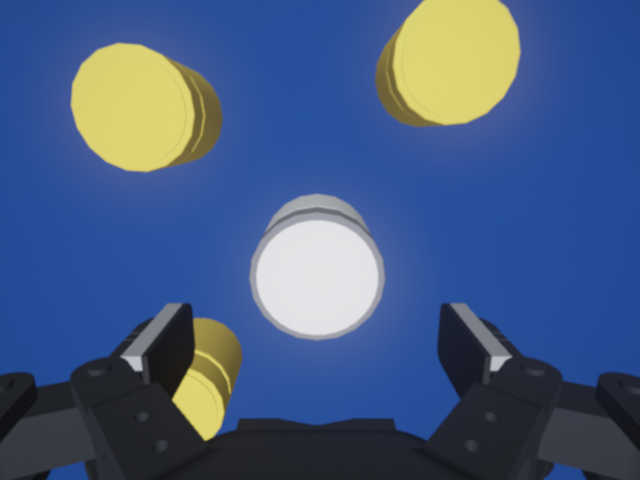

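```bash
python3 -m inch '[{"jaw":1,"slide":[0.02,0,-0.2],"turn":[0.002,-0.004,0]},{"jaw":1,"slide":[0.02,0,-0.4],"turn":[0.002,-0.004,0]},{"jaw":1,"slide":[0.02,0,-0.6],"turn":[0.002,-0.004,0]},{"jaw":1,"slide":[0.02,0,-0.7],"turn":[0.002,-0.004,0]},{"jaw":1,"slide":[0.02,0,-0.7],"turn":[0.002,-0.004,0]},{"jaw":1,"slide":[0.02,0,-0.7],"turn":[0.002,-0.004,0]}]'
python3 - <<'E'
from h import *
print(robot.state()["ee_pos"],level())
W=robot.snapshot("wrist");cv2.imwrite("pics/w26.png",W["color"][:,:,::-1])
S=robot.snapshot("side");crop(S,190,200,370,380,3,"pics/s26.png")
E
```

```text
time_s: 27.97
ee_pos: [0.6648, 0.1388, 0.0272]
tool_rot: [0.0, 0.949, 0.315, 0.0]
ft_force: [0.3, -0.4, -0.1]
opening: 0.0855
[0.66478008 0.13879832 0.02720964] [-0.00017897  0.00085172  0.        ]
```

View pics/w26.png

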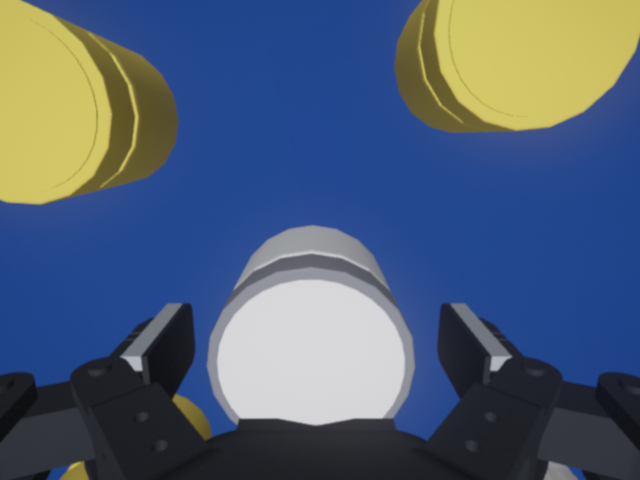

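View pics/s26.png

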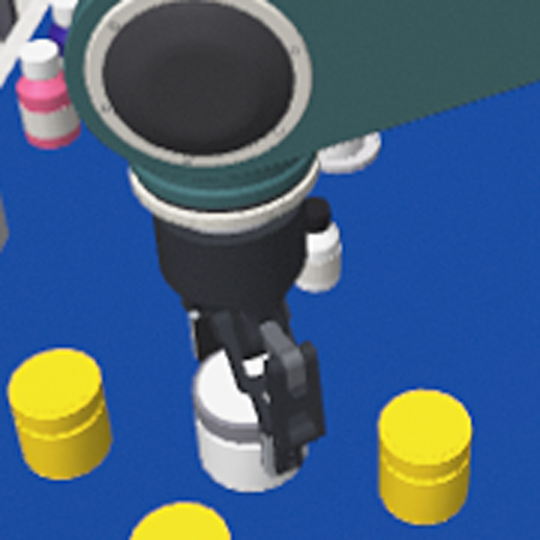

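The large jar is centred (311). I close and lift.

```bash
python3 -m inch '[{"jaw":0,"slide":[0,0,0],"turn":[0,0,0]},{"jaw":0,"slide":[0,0,0],"turn":[0,0,0]},{"jaw":0,"slide":[0,0,0],"turn":[0,0,0]},{"jaw":0,"slide":[0,0,0],"turn":[0,0,0]},{"jaw":0,"slide":[0,0,0],"turn":[0,0,0]},{"jaw":0,"slide":[0,0,0],"turn":[0,0,0]},{"jaw":0,"slide":[0,0,0],"turn":[0,0,0]},{"jaw":0,"slide":[0,0,0],"turn":[0,0,0]},{"jaw":0,"slide":[0,0,0],"turn":[0,0,0]},{"jaw":0,"slide":[0,0,0],"turn":[0,0,0]}]'
python3 -m inch '[{"jaw":0,"slide":[0,0,0.1],"turn":[0,0,0]},{"jaw":0,"slide":[0,0,0.25],"turn":[0,0,0]},{"jaw":0,"slide":[0,0,0.5],"turn":[0,0,0]},{"jaw":0,"slide":[0,0,0.95],"turn":[0,0,0]},{"jaw":0,"slide":[0,0,0.95],"turn":[0,0,0]},{"jaw":0,"slide":[0,0,0.95],"turn":[0,0,0]}]'
python3 -m inch '[{"jaw":0,"slide":[0,0,0.3],"turn":[0,0,0]},{"jaw":0,"slide":[0,0,0.3],"turn":[0,0,0]},{"jaw":0,"slide":[0,0,0.3],"turn":[0,0,0]}]'
python3 - <<'E'
from h import *
print(robot.state()["ee_pos"],level())
W=robot.snapshot("wrist");cv2.imwrite("pics/w27.png",W["color"][:,:,::-1]);S=robot.snapshot("side");crop(S,190,180,370,380,2.9,"pics/s27.png")
E
```

```text
time_s: 28.9
ee_pos: [0.666, 0.139, 0.03]
tool_rot: [0.0, 0.949, 0.315, 0.002]
ft_force: [-1.5, 0.0, 9.3]
opening: 0.0607
time_s: 29.4
ee_pos: [0.6674, 0.1393, 0.13]
tool_rot: [0.001, 0.949, 0.315, 0.006]
ft_force: [0.0, 0.0, -2.9]
opening: 0.0604
time_s: 29.65
ee_pos: [0.668, 0.1394, 0.1616]
tool_rot: [0.001, 0.949, 0.315, 0.007]
ft_force: [-0.3, 0.5, -1.4]
opening: 0.0604
[0.66796209 0.13935532 0.1615913 ] [-0.00227022  0.01301653  0.        ]
```

View pics/w27.png

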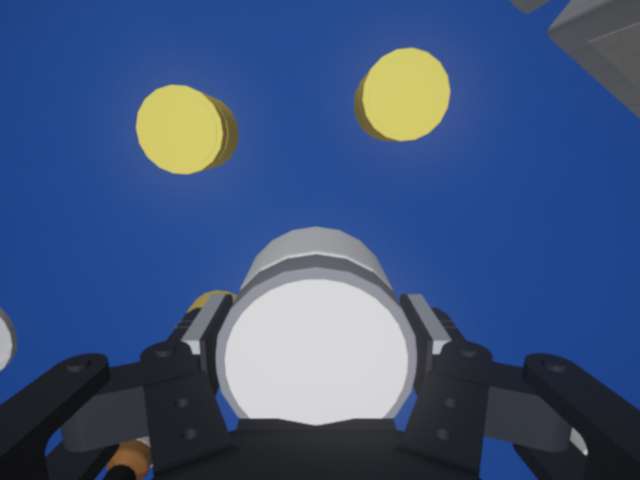

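View pics/s27.png

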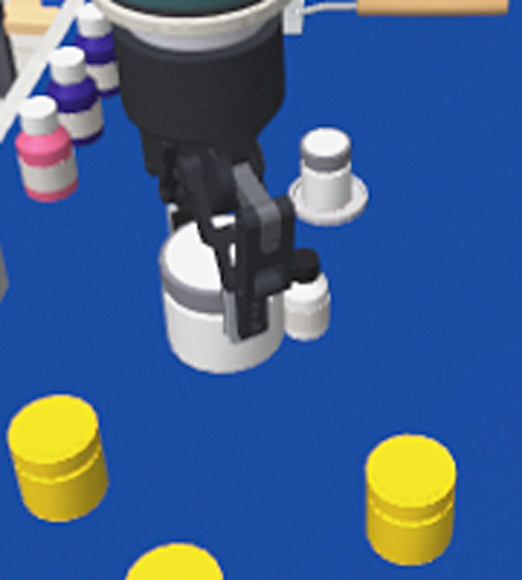

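Lifted and level, with about 7 cm of clearance over the decoys and bottles. I carry it to the large dish.

```bash
python3 -m inch '[{"jaw":0,"slide":[-0.3,-0.22,0],"turn":[-0.002,0.005,0]},{"jaw":0,"slide":[-0.6,-0.43,0],"turn":[-0.002,0.005,0]},{"jaw":0,"slide":[-0.71,-0.51,0],"turn":[-0.002,0.005,0]},{"jaw":0,"slide":[-0.71,-0.51,0],"turn":[-0.002,0.005,0]}]'
python3 -m inch '[{"jaw":0,"slide":[-0.35,-0.25,0],"turn":[0,0,0]},{"jaw":0,"slide":[-0.71,-0.51,0],"turn":[0,0,0]},{"jaw":0,"slide":[-0.71,-0.51,0],"turn":[0,0,0]}]'
python3 -m inch '[{"jaw":0,"slide":[-0.35,-0.25,0],"turn":[0,0,0]},{"jaw":0,"slide":[-0.66,-0.49,0],"turn":[0,0,0]},{"jaw":0,"slide":[-0.66,-0.49,-0.1],"turn":[0,0,0]},{"jaw":0,"slide":[-0.66,-0.49,-0.2],"turn":[0,0,0]},{"jaw":0,"slide":[-0.66,-0.49,-0.2],"turn":[0,0,0]},{"jaw":0,"slide":[-0.66,-0.49,-0.2],"turn":[0,0,0]}]'
python3 - <<'E'
from h import *
W=robot.snapshot("wrist");cv2.imwrite("pics/w28.png",W["color"][:,:,::-1]);print(proj(W,[[.453,-.0155,.006]]))
S=robot.snapshot("side");cv2.imwrite("pics/s28.png",S["color"][:,:,::-1])
print(robot.state()["ee_pos"],level())
E
```

```text
time_s: 30.08
ee_pos: [0.5937, 0.0867, 0.1575]
tool_rot: [0.001, 0.949, 0.315, 0.001]
ft_force: [-0.6, 1.1, -1.6]
opening: 0.0604
time_s: 30.33
ee_pos: [0.5191, 0.0339, 0.1558]
tool_rot: [0.001, 0.949, 0.315, -0.001]
ft_force: [-0.4, 0.0, -1.3]
opening: 0.0607
time_s: 30.83
ee_pos: [0.4535, -0.0146, 0.1348]
tool_rot: [0.0, 0.949, 0.315, -0.002]
ft_force: [0.8, -0.1, -0.6]
opening: 0.0605
[[314.88027298 235.53720631]]
[ 0.45382536 -0.01460788  0.13560383] [ 0.00150423 -0.00190812  0.        ]
```

View pics/w28.png

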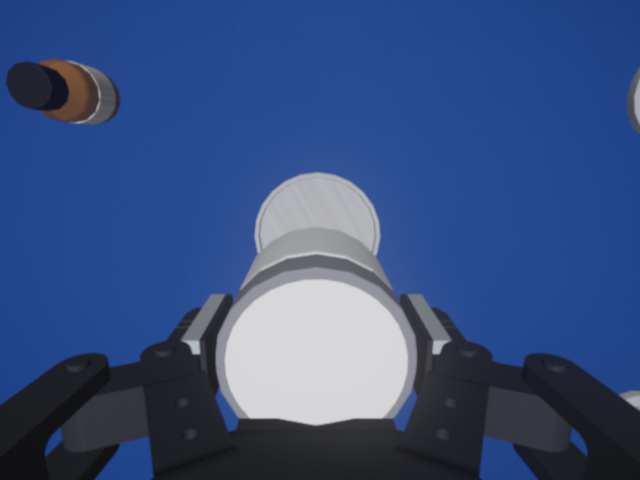

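View pics/s28.png

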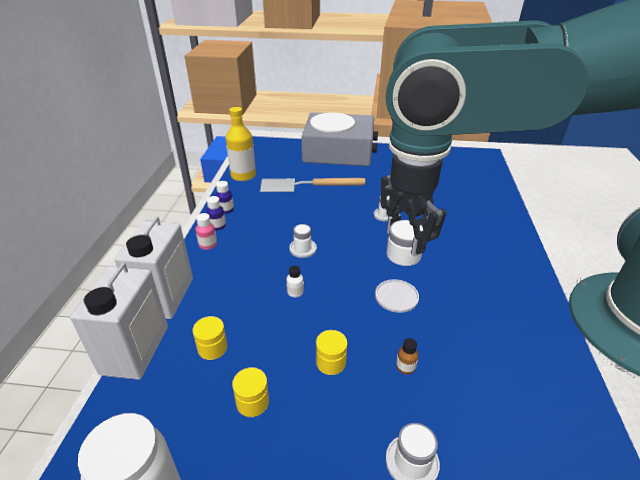

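Run:
```python
from h import *
W=robot.snapshot("wrist");m=dish_mask(W);m[:160]=0;m[228:]=0;m[:,:245]=0;m[:,395:]=0
cn=np.vstack(cv2.findContours(m,cv2.RETR_EXTERNAL,cv2.CHAIN_APPROX_NONE)[0]);cn=cn[cn[:,0,1]<225]
(c,r)=cv2.minEnclosingCircle(cn);e=cv2.fitEllipse(cn)
print(c,r,e,plane(W,e[0],.006),plane(W,c,.006));print(robot.state()["ee_pos"],level())
print(tri(W,e[0],robot.snapshot("top"),(332.9,317.5)))
```

```text
(316.5, 222.0) 61.53261184692383 ((316.4820251464844, 234.3822021484375), (123.57218170166016, 125.33769226074219), 91.09729766845703) [ 0.45461823 -0.01598604  0.006     ] [ 0.46143828 -0.01090522  0.006     ]
[ 0.45380492 -0.01465542  0.13574118] [ 0.00155797 -0.00162326  0.        ]
(array([ 0.45135613, -0.01720945, -0.0076994 ]), np.float64(0.002012729395968789))
```

```bash
python3 -m inch '[{"jaw":0,"slide":[-0.005,-0.01,-0.2],"turn":[0,0,0]},{"jaw":0,"slide":[-0.01,-0.01,-0.5],"turn":[0,0,0]},{"jaw":0,"slide":[-0.01,-0.01,-0.75],"turn":[0,0,0]},{"jaw":0,"slide":[-0.01,-0.01,-0.88],"turn":[0,0,0]},{"jaw":0,"slide":[-0.01,-0.01,-0.88],"turn":[0,0,0]},{"jaw":0,"slide":[-0.01,-0.01,-0.88],"turn":[0,0,0]}]'
python3 - <<'E'
from h import *
print(robot.state()["ee_pos"],level())
S=robot.snapshot("side");crop(S,330,210,480,340,3.8,"pics/s29.png")
E
```

```text
time_s: 31.53
ee_pos: [0.4529, -0.0155, 0.0479]
tool_rot: [0.0, 0.949, 0.315, -0.001]
ft_force: [-0.4, -0.6, -1.4]
opening: 0.0609
[ 0.45287638 -0.01551187  0.04793079] [ 0.00149757 -0.00233574  0.        ]
```

View pics/s29.png

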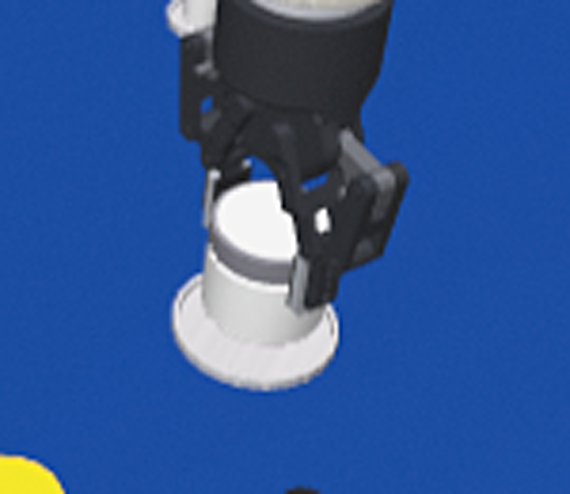

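```bash
python3 -m inch '[{"jaw":0,"slide":[0,0,-0.05],"turn":[0,0,0]},{"jaw":0,"slide":[0,0,-0.1],"turn":[0,0,0]},{"jaw":0,"slide":[0,0,-0.13],"turn":[0,0,0]},{"jaw":0,"slide":[0,0,-0.13],"turn":[0,0,0]},{"jaw":0,"slide":[0,0,-0.13],"turn":[0,0,0]}]'
python3 - <<'E'
from h import *
print(robot.state()["ee_pos"],level())
S=robot.snapshot("side");crop(S,330,210,480,340,3.8,"pics/s30.png")
E
```

```text
time_s: 32.0
ee_pos: [0.4533, -0.0156, 0.0358]
tool_rot: [0.001, 0.949, 0.315, -0.001]
ft_force: [0.1, -0.6, -2.1]
opening: 0.0607
[ 0.45332336 -0.01560529  0.03583176] [ 0.00159832 -0.00094906  0.        ]
```

View pics/s30.png

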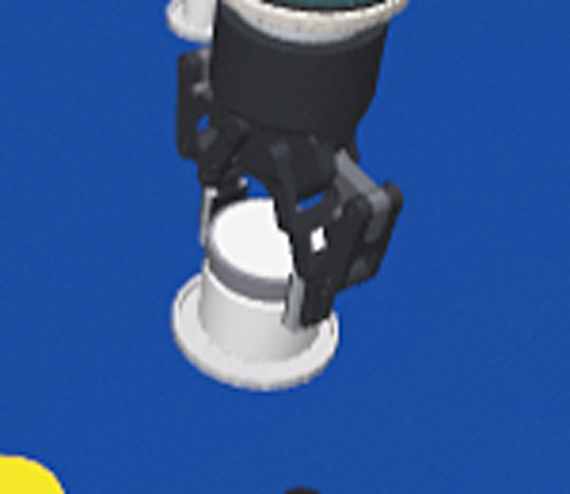

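The large jar is inside the rim. I lower it to contact.

```bash
python3 -m inch '[{"jaw":0,"slide":[0,0,-0.015],"turn":[0,0,0]},{"jaw":0,"slide":[0,0,-0.022],"turn":[0,0,0]},{"jaw":0,"slide":[0,0,-0.022],"turn":[0,0,0]}]'; python3 -m inch '[{"jaw":0,"slide":[0,0,-0.01],"turn":[0,0,0]},{"jaw":0,"slide":[0,0,-0.01],"turn":[0,0,0]},{"jaw":0,"slide":[0,0,-0.01],"turn":[0,0,0]}]'
```

```text
time_s: 32.3
ee_pos: [0.4534, -0.0156, 0.0337]
tool_rot: [0.001, 0.949, 0.315, -0.001]
ft_force: [0.0, -0.8, -2.0]
opening: 0.0603
time_s: 32.55
ee_pos: [0.4535, -0.0157, 0.0331]
tool_rot: [0.001, 0.949, 0.315, -0.001]
ft_force: [-4.7, -0.4, 5.5]
opening: 0.0606
```

```bash
python3 -m inch '[{"jaw":0.85,"slide":[0,0,0],"turn":[0,0,0]},{"jaw":0.85,"slide":[0,0,0],"turn":[0,0,0]},{"jaw":0.85,"slide":[0,0,0],"turn":[0,0,0]},{"jaw":1,"slide":[0,0,0],"turn":[0,0,0]},{"jaw":1,"slide":[0,0,0],"turn":[0,0,0]},{"jaw":1,"slide":[0,0,0],"turn":[0,0,0]},{"jaw":1,"slide":[0,0,0],"turn":[0,0,0]},{"jaw":1,"slide":[0,0,0],"turn":[0,0,0]}]'
python3 -m inch '[{"jaw":1,"slide":[0,0,0.15],"turn":[0,0,0]},{"jaw":1,"slide":[0,0,0.4],"turn":[0,0,0]},{"jaw":1,"slide":[0,0,0.9],"turn":[0,0,0]},{"jaw":1,"slide":[0,0,1],"turn":[0,0,0]},{"jaw":1,"slide":[0,0,1],"turn":[0,0,0]}]'
python3 -m inch '[{"jaw":1,"slide":[0,0,0.3],"turn":[0,0,0]},{"jaw":1,"slide":[0,0,0.8],"turn":[0,0,0]},{"jaw":1,"slide":[0,0,1],"turn":[0,0,0]},{"jaw":1,"slide":[0,0,1],"turn":[0,0,0]}]'
python3 - <<'E'
from h import *
W=robot.snapshot("wrist");cv2.imwrite("pics/w31.png",W["color"][:,:,::-1])
S=robot.snapshot("side");cv2.imwrite("pics/s31.png",S["color"][:,:,::-1]);T=robot.snapshot("top");cv2.imwrite("pics/t31.png",T["color"][:,:,::-1])
print(robot.state()["ee_pos"])
E
```

```text
time_s: 33.22
ee_pos: [0.4535, -0.0156, 0.033]
tool_rot: [0.001, 0.949, 0.315, -0.001]
ft_force: [0.9, -0.8, -0.3]
opening: 0.0852
time_s: 33.63
ee_pos: [0.4552, -0.0158, 0.138]
tool_rot: [0.002, 0.949, 0.315, 0.002]
ft_force: [-0.2, -1.1, 0.6]
opening: 0.0854
time_s: 33.97
ee_pos: [0.4565, -0.0159, 0.2439]
tool_rot: [0.004, 0.949, 0.315, 0.006]
ft_force: [0.1, 0.9, 1.6]
opening: 0.0855
[ 0.45505414 -0.0157794   0.23720934]
```

View pics/w31.png

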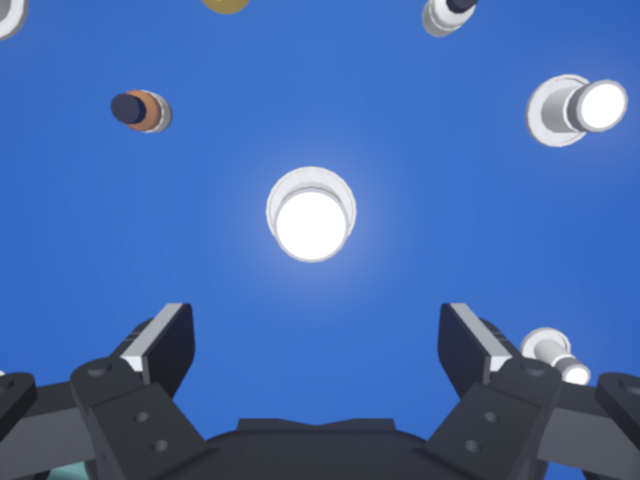

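View pics/s31.png

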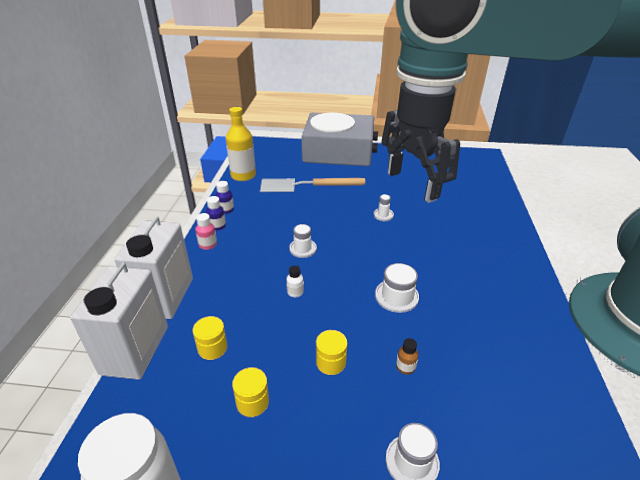

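View pics/t31.png

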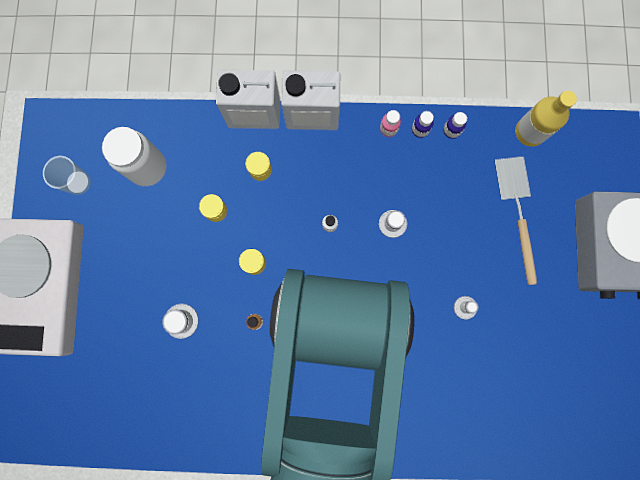

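All four jars stand in their dishes and both bottles are upright: white at side (294,281), amber at (408,357). The decoys have not moved. I settle the arm, check each jar's centring numerically, and hand in.

```bash
python3 -m inch '[{"jaw":1,"slide":[0,0,0],"turn":[0,0,0]},{"jaw":1,"slide":[0,0,0],"turn":[0,0,0]},{"jaw":1,"slide":[0,0,0],"turn":[0,0,0]},{"jaw":1,"slide":[0,0,0],"turn":[0,0,0]}]'
python3 - <<'E'
from h import *
S=robot.snapshot("side");T=robot.snapshot("top")
for n,b,h,d in(("tiny",(376,194,393,204),.053,(.4805,-.2925)),("small",(292,224,313,239),.055,(.6555,-.139)),("large",(380,264,420,284),.059,(.4535,-.0155)),("medium",(395,424,440,464),.057,(.4375,.3035))):
    e=capfit(S,*b,200);print(n,e[0],plane(S,e[0],h).round(4),"dish",d)
for n,b,t in(("small",(385,212,406,230),(292,224,313,239)),("tiny",(463,300,480,315),(376,194,393,204)),("medium",(163,309,190,335),(395,424,440,464))):
    a=capfit(T,*b,235);e=capfit(S,*t,200);print(n,a[0],a[1],tri(T,a[0],S,e[0]))
print(robot.hand_in())
E
```

```text
time_s: 34.45
ee_pos: [0.4549, -0.0158, 0.2365]
tool_rot: [0.002, 0.949, 0.315, 0.002]
ft_force: [0.1, 0.5, 0.1]
opening: 0.0852
tiny (384.6627197265625, 196.82266235351562) [ 0.4803 -0.2921  0.053 ] dish (0.4805, -0.2925)
small (301.80291748046875, 228.8202362060547) [ 0.6552 -0.1385  0.055 ] dish (0.6555, -0.139)
large (400.50897216796875, 273.55914306640625) [ 0.4504 -0.0162  0.059 ] dish (0.4535, -0.0155)
medium (417.6216735839844, 440.46368408203125) [0.4364 0.3043 0.057 ] dish (0.4375, 0.3035)
small (395.62432861328125, 218.8234100341797) (13.334842681884766, 13.727194786071777) (array([ 0.65515109, -0.1395538 ,  0.05418972]), np.float64(0.00042942105126335953))
tiny (471.6125793457031, 306.5008544921875) (7.354715824127197, 7.8542680740356445) (array([ 0.47994584, -0.29460729,  0.05143696]), np.float64(0.0004750813789894425))
medium (174.18426513671875, 321.4441223144531) (19.23271369934082, 19.86971092224121) (array([0.43543313, 0.30350404, 0.05539308]), np.float64(0.0013383376944310385))
the job is handed in; nothing more can be done
None
```

The stack is apart, and each jar stands upright in the dish of its own size. I took them from the top down (tiny, small, medium, large), and the job was handed in at about 34.5 s of the 128 s allowed.

- **Centring:** in the final side view each jar is within about 3 mm of its dish centre, where the clearance is 8 mm. The dish centres are my own estimates.
- **Flat on the floor:** every jar touched down within about half a millimetre of the predicted height. The cap tops of the tiny, small and medium jars triangulate to 51–55 mm, against the 53–57 mm expected, which is within the calibration error.
- **Large jar height not triangulated:** the arm hid it from the top camera, so its seating rests on the contact height and the side and wrist pictures.
- **Disagreements:** before the moves, the cameras differed by 2–5 mm on some dish centres. I corrected with the wrist camera before lowering each jar.
- **Surroundings:** both bottles are upright and the yellow jars have not moved. The gripper ended open and clear of everything, about 17 cm above the dish rim.

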